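# Refill the T-key magazine

## Task

Refill the key magazine: squeeze both side tabs of its safety cap and, with them held in, turn the cap anticlockwise off the neck, and stand it the right way up on the bench well clear of the magazine. Then drop every T-shaped key lying on the bench down the T-shaped mouth, the way round it fits, and finally swing the hinged latch over the mouth and fully home in its catch. Leave the tin, the wood offcut and the angle bracket where they are.

Things in the scene. Friction and masses are not known exactly. Their poses are not given: they have to be found in the camera images.
- magazine: Key magazine fixed to the bench: base plate 168x92x12 mm; grey tower 60 (x) x 72 (y) mm up to z = 122 mm with a vertical T-shaped shaft (floor at z = 12 mm); on it a round aluminium neck 43 mm across, rim at z = 154 mm. Origin: on the neck's axis at bench level, z up; the latch's hinge bracket (top z = 170 mm) is at x = 68 to 84 mm, its catch at -x.
- mouth (a point): Middle of the T-shaped mouth at the neck's rim, axes as the magazine's: wide head of the T towards +x, stem towards -x. Head slot 28.8 mm wide (y), stem slot 14.8 mm, 32.8 mm over all in x: 2.4 mm of play all round a key whose origin is under this point and whose yaw is the magazine's. Five keys fill the shaft to 22 mm below the rim.
- catch (a point): Middle of the latch's catch, a fork of two cheeks (20 mm apart) on the tower's front (-x) side, 128 mm above the bench at its top. Obstacles around, in the robot's frame: the blue vice (140 mm high, x below 0.37 m, y = 0.04 to 0.26 m) and mesh screens 260 mm high (along y = 0.26 m from x = 0.48 to 0.94 m; along x = 0.78 m from y = -0.04 to 0.56 m).
- cap: Grey safety cap, 60 mm across, 37 mm high, about 0.1 kg; origin: centre of its underside, z up; on the neck it is 123 mm above the bench. Locked at first, its yaw about the magazine's. With both tabs held in it turns anticlockwise seen from above; after 0.85 to 1.5 rad it lifts straight off (35 mm up to be clear). It stands flat on the bench.
- tab_left (a joint): How far the black sprung tab on the cap's +y side is squeezed in (m): 0 at rest, 0.005 fully in; 3 N starts it, 8 N holds it fully in. The cap turns only with both in by 4 mm or more. Tabs are 20 mm wide; over both 66 mm at rest, 56 mm fully in; grip their faces 11 to 30 mm above the cap's underside.
- tab_right (a joint): The same for the tab on the cap's -y side. Two small posts on the tower (tops 129 mm above the bench) block tabs that are not squeezed: keep fingertips at least 132 mm above the bench while turning.
- latch (a joint): Angle of the latch (rad): 0 fully home in the catch across the mouth, 1.57 upright, up to 2.4 leaning back away from the neck. The hinge is stiff, so the latch stays where it is left; 0.5 to 1.5 N at the pin moves it.
- latch_hinge (a point): Hinge axis of the latch, 161 mm above the bench, 76 mm from the neck's axis towards the magazine's +x; the axis is parallel to the magazine's y.
- latch_pin (a point): Middle of the cross pin at the latch's free end, by which it is pushed: round, 9 mm thick, 34 mm long, parallel to the hinge axis and 118 mm from it. The latch is a flat bar 14 mm wide and 5 mm thick; when shut the pin lies 5 mm above the bar's middle, and a 35 mm leg points down from this end into the catch.
- key_1: T-key: steel block, T-shaped from above, 28 mm long (x), 24 mm high, about 0.07 kg, lying flat on the bench. Head 24 mm wide (y), 9 mm thick at its +x end; stem 10 mm wide, 19 mm long, towards -x. Origin: under the middle of its length, at its underside; z up. Absent (None) in some starts: three to five keys are there.
- key_2: T-key, as key_1.
- key_3: T-key, as key_1.
- key_4: T-key, as key_1.
- key_5: T-key, as key_1.
- screw_tin: Open tin of screws, 73 mm across, 54 mm high; a bystander. Origin: centre of its underside.
- offcut_2: Offcut of wood, 60x85x24 mm; a bystander. Origin: centre of its underside.
- angle_bracket: Steel angle bracket, 60x40x50 mm; a bystander. Origin: centre of its underside.
Things that resemble listed ones, but are neither listed nor needed, are in the scene too. Leave any red look-alike of the key_4 alone.

How it is judged (in metres and radians):
On the way, in this order (a step that is already met when the one before it is completed fails the run):
1. with both tabs squeezed in, the cap is turned on the neck by at least 0.6 rad (value of joint each of tab_left, tab_right above 0.003 m and angle between the x axis of cap and the x axis of magazine, either way round above 0.6 rad and z of cap in the frame of magazine below 0.13 m and horizontal distance between cap and magazine below 0.01 m), for 0.1 s.
2. the cap stands upright on the bench, at least 85 mm from the neck (height (world z) of cap below 0.006 m and angle between cap's own z axis and vertical below 0.15 rad and horizontal distance between cap and magazine above 0.085 m), for 0.2 s.
3. every key present is down the shaft (horizontal distance between each of key_1, key_2, key_3, key_4, key_5 and mouth below 0.012 m and height (world z) of each of key_1, key_2, key_3, key_4, key_5 below 0.124 m and angle between each of key_1, key_2, key_3, key_4, key_5's own z axis and vertical below 0.3 rad), for 0.2 s.
At the end, for the whole second after the job is handed in: The cap stands at rest upright (within 0.15 rad) on the bench, its centre at least 85 mm from the neck's axis; every key present lies in the shaft (within 12 mm of its axis, underside less than 124 mm above the bench, tilted less than 0.3 rad); the latch is shut to within 0.08 rad (all of step 2 and all of step 3 and linear speed of cap below 0.02 m/s and value of joint latch below 0.08 rad); the robot touches nothing.
It fails at once if the tin, the offcut or the bracket is moved by more than 4 cm (distance of any of screw_tin, offcut_2, angle_bracket from where it was at the start of the episode above 0.04 m).
Of key_1, key_2, key_3, key_4, key_5 only 3 to 5 are there at a start; the rules pass over those that are not, and their reading is None.
At some moment in a run one of key_1, key_2, key_3, key_4, key_5 may be knocked a few centimetres aside while the robot is not near it.
It also fails if it takes over 210 s, if anything falls off the work surface, if the arm or the gripper's body presses on something with over 40 N, if the wrist force passes 120 N, or if a joint passes its speed limit or range.

## Robot

A 6-joint arm with a two-finger parallel gripper is mounted at the origin on a cart in front of the work surface, level with it; the furniture and walls round the work are solid. World frame = base frame: x ahead of the robot, y to its left, z up, the work surface at z = 0. Lengths are in m, angles in degrees, forces in N, time in s.
With the tool pointing down it reaches from about 0.25 to 0.725 m from the base axis. Payload 9.7 kg.
Tool frame: the origin (TCP) lies at the very end of the fingers, on their centre line; the grasp point (between the pads) lies 19 mm behind it; y points along the fingers, x is the direction in which the jaws open and shut, and the axes are right-handed (so a half turn about y gives the same grasp; the last joint's range is limited). The gripper opens to 85 mm and grips with 20 to 120 N. Pads are 22 mm wide; open, the fingers measure 114 mm over their backs; the gripper's body (76 mm by 85 mm) begins 54 mm behind the grasp point. The pads swing forward as they close: fully open they stand 13 mm farther back than shut.
Start: joints at [67.666, 4.979, 10.078, 95.1, 0, 90], TCP at [0.209, 0.509, 0.231] pointing down, gripper open.
Joint ranges: [-179.16, 179.16], [-48.56, 103.87], [-65.8, 70.77], [-126.05, 130.52], [-82.76, 87.17], [-180, 180]. Speed limits (degrees/s): [127.2, 127.2, 147.25, 180, 180, 180].

## Interface

Orientations are given as [roll, pitch, yaw] about the fixed x, y, z axes, in that order (R = Rz(yaw) Ry(pitch) Rx(roll)).
In Python, from workcell import bot gives the robot as it stands.
- The arm moves only by the shell command python3 -m jog 'ROWS' [FORCE]. ROWS is JSON, a list of rows, each a list of 7 numbers: the closure, from 0 (fully open) to 1 (shut), then the shift along the world's x, y, z in units of 25 mm (1.0 is 25 mm), then the turn, a rotation vector about the world's x, y, z in units of 5 degrees (1.0 is 5 degrees). A call has 1 to 5 rows; each row is the pose to reach, as a shift and turn from the pose commanded when the call began; what a row does not reach only later rows make up. A row lasts 1/10 s, in which the tool goes at most 50 mm and 8.59 degrees, less where a joint would pass 70% of its speed; a pose out of reach is approached as far as the arm can. A call with a gripper value outside its range is refused whole. The fingers move at their own pace and stop on an object; FORCE is the grip in N (left out, the last holds). Time passes only in rows, so rows that repeat a pose let the fingers close. It gives the time, the measured TCP pose, the force and the opening at its end, in the units of the state.
- bot.get_obs(): the state, without advancing time (a new reading comes with each control period).
- bot.camera(name): name is "scene" or "top" or "wrist"; returns (picture, depth): 420x560x3 uint8, red, green, blue; 420x560 float32, m along the optical axis (not along the pixel's ray), 0 where there is no reading.
- bot.camera_model(name): a dict with "fx", "fy", "cx", "cy" (pixels), "rvec" (rotation vector, rad) and "tvec" (3), from world to camera coordinates, as OpenCV has them; the wrist camera has in their place "tool_from_camera" (4x4, takes a point from camera to tool coordinates, whose origin is the TCP and whose axes are the tool frame's). Camera axes: x right, y down, z forward; pixel columns grow to the right and rows downward; lengths in m; the calibration is good to about 2 mm. A picture is of the moment at which its call begins: read the wrist's pose just before it. camera_model takes no time and is no camera call.
- bot.job_done(): hands the job in, once; it reports no verdict.
Trained networks look in the newest picture that a camera, given by its name, has taken for a name from the list of things; names that differ only in an ending like _2 or _b are one class to them, and where a whole thing is asked for, a point or a joint stands for the part that bears it (a point fixed in the world has none). Each returns a list of dicts, best first, with "conf" (0 to 1); they miss things now and then, are a little off and sometimes report something else, mostly with a low value. They report only what shows in the picture. A call takes as long as a camera call. They do not tell look-alikes from the thing itself.
- bot.regions_of(camera, label): "pixels" (420x560 bool, what is visible of it) and "point" ([row, column] in pixels, amid what is visible of it).
The state is a dict: "time": time; "q": joint angles; "qd": joint speeds; "joint_efforts": joint torques, N m; "ee_pos": TCP position; "tcp_rot": TCP orientation; "wrist_force": force on the tool from outside, world axes, zero at the start; "torque": the same for the moment, N m; "opening": finger opening in m.
Only numpy, scipy, OpenCV 4.12 (cv2) and the standard library are available. Lean on these libraries where they do the work, as an engineer would, in place of code of your own. Each camera call takes 0.05 s, during which the arm holds its last target. There are 200 camera calls.

## Working session

There is one attempt and no reset: what is moved stays moved. The work goes in short steps, Python scripts to look and compute and a shell command to move; the robot and the scene stay as the last step left them, time stands still between calls to the robot, and variables do not carry over. Pictures are saved under pics/ and viewed, about 12 in all and at most 16, crops included, and the job is handed in when it is done.

```bash
ls; mkdir -p pics; cat > h.py <<'E'
import numpy as np, cv2
from workcell import bot
from scipy.spatial.transform import Rotation as Ro
def cloud(name,obs=None):
    o=bot.get_obs(); img,d=bot.camera(name); m=bot.camera_model(name)
    v,u=np.mgrid[:420,:560]
    P=np.stack([(u-m['cx'])/m['fx']*d,(v-m['cy'])/m['fy']*d,d],-1)
    if 'rvec' in m:
        R=cv2.Rodrigues(np.array(m['rvec'],float))[0]; W=(P-np.array(m['tvec']).ravel())@R
    else:
        T=np.array(m['tool_from_camera']); R=Ro.from_euler('xyz',o['tcp_rot'],degrees=True).as_matrix()
        W=(P@T[:3,:3].T+T[:3,3])@R.T+np.array(o['ee_pos'])
    W[d==0]=np.nan
    return img,W
def save(n,img): cv2.imwrite('pics/'+n+'.png',cv2.cvtColor(img,cv2.COLOR_RGB2BGR))
E
python3 - <<'E'
from h import *
print(bot.get_obs())
for n in('scene','top'):
    img,W=cloud(n); save(n+'0',img); np.savez('/tmp/'+n,img=img,W=W)
    for l in ['magazine','cap','tab_left','tab_right','latch','latch_pin','key_1','screw_tin','offcut_2','angle_bracket']:
        for r in bot.regions_of(n,l):
            p=W[r['pixels']]; print(n,l,round(r['conf'],2),np.round(r['point']),r['pixels'].sum(),np.round(np.nanmedian(p,0),3),np.round(np.nanmax(p[:,2]),3))
E
```

```text
pics
{'time': 0.0, 'q': array([6.76671943e+01, 5.01069681e+00, 1.00336809e+01, 9.51005924e+01,
       3.91155038e-04, 8.99993883e+01]), 'qd': array([ 0.08626229, -0.10992088,  0.01072978,  0.01510673,  0.0198984 ,
        0.04285622]), 'joint_efforts': array([ 1.35279628e-03, -5.20387244e+01,  4.64800966e+01,  1.61686511e-02,
        1.67364574e-04, -2.54267621e-05]), 'ee_pos': array([0.20889832, 0.50852233, 0.23058003]), 'tcp_rot': array([-8.99996080e+01,  7.76083062e-02,  6.76678059e+01]), 'wrist_force': array([-0.29847743,  0.7512278 ,  0.5098705 ]), 'torque': array([ 0.00267776, -0.01277004,  0.00337401]), 'opening': 0.08540035734110485}
scene magazine 0.74 [207. 241.] 3146 [0.517 0.003 0.068] 0.277
scene cap 0.62 [208. 241.] 3092 [0.516 0.002 0.066] 0.277
scene cap 0.61 [174. 234.] 364 [0.509 0.007 0.156] 0.165
scene latch 0.68 [207. 239.] 3305 [0.52  0.004 0.065] 0.287
scene latch 0.56 [136. 268.] 270 [0.619 0.029 0.225] 0.287
scene latch_pin 0.69 [134. 269.] 254 [0.617 0.029 0.229] 0.287
scene key_1 0.76 [289. 279.] 189 [ 0.466 -0.285  0.02 ] 0.027
scene key_1 0.64 [239. 290.]
[... 574 characters left out ...]
197.] 2219 [0.536 0.017 0.025] 0.286
top cap 0.21 [230. 198.] 2190 [0.531 0.016 0.021] 0.286
top tab_left 0.72 [235. 188.] 517 [0.508 0.02  0.16 ] 0.166
top tab_right 0.39 [179. 175.] 344 [0.616 0.032 0.233] 0.286
top latch 0.62 [180. 178.] 352 [0.617 0.032 0.23 ] 0.286
top latch_pin 0.63 [180. 173.] 358 [0.617 0.032 0.232] 0.286
top key_1 0.44 [251. 359.] 61 [ 0.473 -0.409  0.023] 0.028
top key_1 0.41 [261. 311.] 75 [ 0.464 -0.278  0.024] 0.03
top key_1 0.41 [198. 315.] 78 [ 0.623 -0.294  0.023] 0.03
top screw_tin 0.84 [158. 301.] 691 [ 0.74  -0.259  0.025] 0.059
top offcut_2 0.72 [310. 300.] 783 [ 0.323 -0.24   0.024] 0.03
top angle_bracket 0.78 [198. 367.] 320 [ 0.625 -0.449  0.004] 0.052
```

```bash
python3 - <<'E'
from h import *
s=np.load('/tmp/scene.npz'); t=np.load('/tmp/top.npz')
a=cv2.resize(s['img'][100:380,140:460],None,fx=1.7,fy=1.7); b=cv2.resize(t['img'][120:340,130:400],None,fx=1.7,fy=1.7)
save('a',a); save('b',cv2.resize(t['img'][120:340,130:400],None,fx=2.9,fy=2.6))
cv2.imwrite('pics/a.png',cv2.cvtColor(cv2.resize(s['img'][100:380,140:460],None,fx=2.14,fy=2.14,interpolation=2),cv2.COLOR_RGB2BGR))
# cap top outline and tower top from top cam
W=t['W'];z=W[...,2]
for lo,hi in((.15,.172),(.105,.13),(.006,.018)):
    m=(z>lo)&(z<hi)&(abs(W[...,0]-.52)<.16)&(abs(W[...,1])<.15)
    p=W[m][:,:2].astype(np.float32); print(lo,len(p),p.mean(0),cv2.minAreaRect(p),cv2.minEnclosingCircle(p))
E
```

```text
0.15 555 [0.5212605 0.0223617] ((0.53568434715271, 0.030085362493991852), (0.11408612132072449, 0.06579722464084625), 19.842395782470703) ((0.538260281085968, 0.02467361092567444), 0.057738758623600006)
0.105 465 [0.49536186 0.01738614] ((0.4607040584087372, 0.04790739715099335), (0.09701424837112427, 0.26655644178390503), 64.51701354980469) ((0.4772469103336334, 0.08261677622795105), 0.13375712931156158)
0.006 1199 [0.50362533 0.0230284 ] ((0.5110015869140625, -0.0006335526704788208), (0.27073296904563904, 0.3179307281970978), 84.24130249023438) ((0.5139222741127014, 0.027926892042160034), 0.19093157351016998)
```

View pics/a.png

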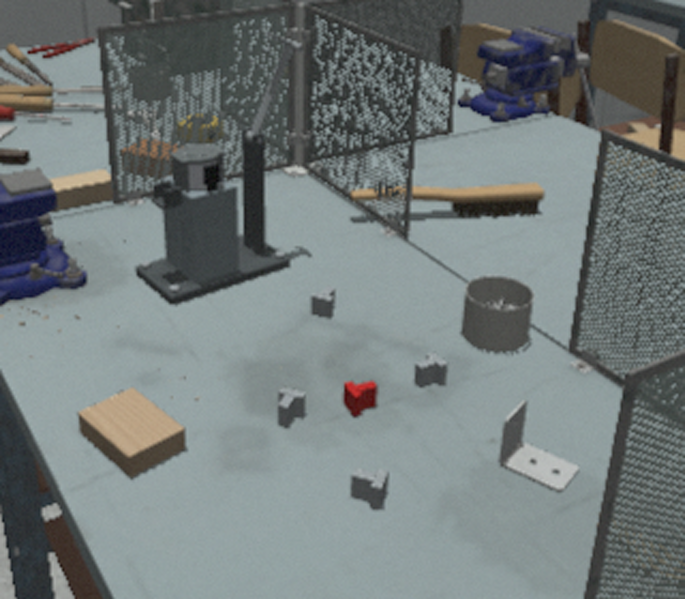

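View pics/b.png

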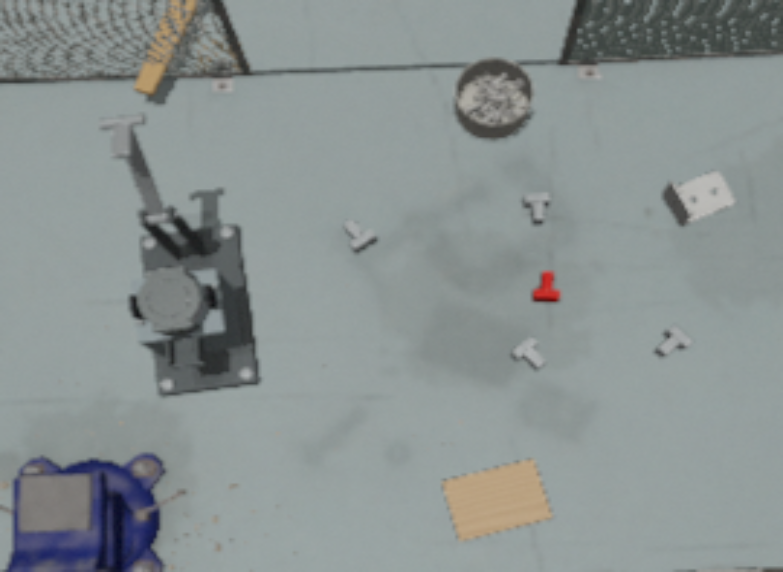

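```bash
python3 -c "
from h import *
print(np.round(bot.camera_model('wrist')['tool_from_camera'],3),bot.camera_model('wrist')['fx'])"
python3 -m jog '[[0,4,-8,4,0,0,2],[0,4,-8,4,0,0,2],[0,4,-8,4,0,0,2],[0,4,-8,4,0,0,2],[0,4,-8,4,0,0,2]]'
python3 -m jog '[[0,4,-12,0,0,0,3.7],[0,4,-12,0,0,0,3.7],[0,4,-12,0,0,0,3.7],[0,4,-12,0,0,0,3.7],[0,4,-12,0,0,0,3.7]]'
```

```text
[[ 1.     0.001 -0.001  0.001]
 [ 0.001 -0.281  0.96  -0.143]
 [ 0.001 -0.96  -0.281  0.073]
 [ 0.     0.     0.     1.   ]] 330.8489995822778
time: 1.6
ee_pos: [0.3094, 0.3069, 0.3325]
tcp_rot: [-90.0, -0.0, 77.7]
wrist_force: [0.6, 0.2, -0.9]
opening: 0.0853
time: 2.1
ee_pos: [0.3834, 0.0846, 0.3316]
tcp_rot: [-90.1, -0.0, 96.2]
wrist_force: [1.5, 0.2, -0.4]
opening: 0.0853
```

```bash
python3 -m jog '[[0,2.5,-3,0,0,0,0],[0,2.5,-3,0,0,0,0],[0,2.5,-3,0,0,0,0],[0,2.5,-3,0,0,0,0],[0,2.5,-3,0,0,0,0]]'
python3 - <<'E'
from h import *
print(bot.get_obs()['ee_pos'])
img,W=cloud('wrist'); save('w1',img); np.savez('/tmp/w1',img=img,W=W)
for l in ['magazine','cap','tab_left','latch_pin']:
  for r in bot.regions_of('wrist',l):
    p=W[r['pixels']]; print(l,round(r['conf'],2),np.round(r['point']),r['pixels'].sum(),np.round(np.nanmedian(p,0),3))
z=W[...,2]
for lo,hi in((.155,.165),(.115,.127),(.006,.018)):
    m=(z>lo)&(z<hi)&(np.hypot(W[...,0]-.51,W[...,1]-.01)<(.032 if lo>.15 else .045 if lo>.1 else .12))
    p=W[m][:,:2].astype(np.float32); print(lo,len(p),p.mean(0),cv2.minAreaRect(p),cv2.minEnclosingCircle(p))
E
```

```text
time: 2.6
ee_pos: [0.4454, 0.012, 0.3316]
tcp_rot: [-90.0, -0.0, 96.2]
wrist_force: [-0.4, -0.4, 0.2]
opening: 0.0855
[0.44543378 0.01202651 0.33155137]
magazine 0.91 [200. 283.] 5803 [0.483 0.026 0.107]
cap 0.66 [239. 285.] 2579 [0.506 0.022 0.16 ]
tab_left 0.41 [202. 286.] 5373 [0.482 0.026 0.109]
latch_pin 0.62 [336. 284.] 804 [0.596 0.032 0.187]
0.155 1775 [0.50841105 0.01929813] ((0.5095216035842896, 0.01952638477087021), (0.056440114974975586, 0.044403884559869766), 6.6139655113220215) ((0.5101391673088074, 0.017614558339118958), 0.029419459402561188)
0.115 851 [0.4960474  0.01240513] ((0.5028160214424133, 0.018793845549225807), (0.07594771683216095, 0.0664142444729805), 6.2785420417785645) ((0.5078261494636536, 0.013289708644151688), 0.04246857389807701)
0.006 2054 [0.47841614 0.01841408] ((0.526289701461792, 0.02388618513941765), (0.16807232797145844, 0.09204116463661194), 5.950063228607178) ((0.5261678695678711, 0.024367840960621834), 0.09418973326683044)
```

View pics/w1.png

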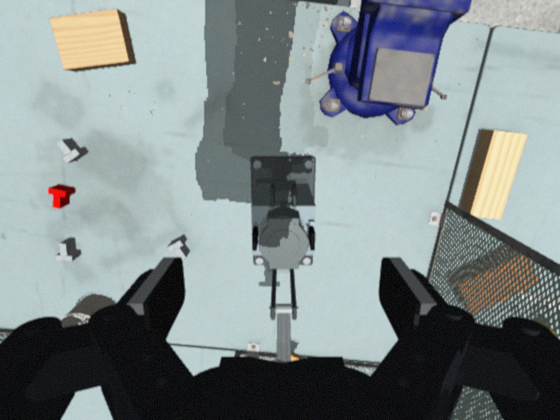

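```bash
python3 - <<'E'
from h import *
d=np.load('/tmp/w1.npz');W=d['W'];z=W[...,2]
m=(z>.155)&(z<.165)&(np.hypot(W[...,0]-.509,W[...,1]-.021)<.045)
n,l,s,c=cv2.connectedComponentsWithStats(m.astype(np.uint8))
k=1+np.argmax(s[1:,4]);p=W[l==k][:,:2].astype(np.float32)
print(len(p),cv2.minEnclosingCircle(p),p.min(0),p.max(0),np.median(z[l==k]))
h=cv2.convexHull(p)[:,0];print(cv2.fitEllipse(h))
m=(z>.13)&(z<.156)&(np.hypot(W[...,0]-.509,W[...,1]-.021)<.04)
p=W[m];a=p[:,:2]-[.509,.021];c_,s_=np.cos(.104),np.sin(.104);q=np.c_[a@[c_,s_],a@[-s_,c_],p[:,2]]
for sg in(1,-1):
    t=q[(sg*q[:,1]>.027)];print(sg,len(t),np.round(np.percentile(t,[2,50,98],axis=0),4).tolist())
E
```

```text
2075 ((0.509991466999054, 0.022588130086660385), 0.031891852617263794) [ 0.48032662 -0.00296611] [0.5388445  0.04769717] 0.16016465904012397
((0.5103606581687927, 0.02270440012216568), (0.05061217024922371, 0.06682249158620834), 98.27401733398438)
1 134 [[-0.0089, 0.0297, 0.1332], [-0.0017, 0.0314, 0.1523], [0.0104, 0.0339, 0.154]]
-1 133 [[-0.0084, -0.0315, 0.134], [-0.0013, -0.029, 0.1524], [0.0108, -0.0271, 0.1546]]
```

```bash
python3 -m jog '[[0,2.56,0.41,-2,0,0,0],[0,2.56,0.41,-2,0,0,0],[0,2.56,0.41,-4,0,0,0],[0,2.56,0.41,-6,0,0,0],[0,2.56,0.41,-6,0,0,0]]'
python3 -m jog '[[0,0,0,-1,0,0,0],[0,0,0,-1.9,0,0,0],[0,0,0,-1.9,0,0,0],[0,0,0,-1.9,0,0,0]]'
python3 - <<'E'
from h import *
print(bot.get_obs()['wrist_force']);img,W=cloud('wrist'); save('w2',img)
E
```

```text
time: 3.35
ee_pos: [0.5056, 0.0221, 0.1734]
tcp_rot: [-89.2, -0.1, 96.2]
wrist_force: [-0.8, 0.2, 0.0]
opening: 0.0854
time: 3.75
ee_pos: [0.5108, 0.022, 0.1368]
tcp_rot: [-90.2, 0.0, 96.2]
wrist_force: [0.2, 0.5, 0.4]
opening: 0.0853
[0.18231302 0.53909637 0.39812779]
```

View pics/w2.png

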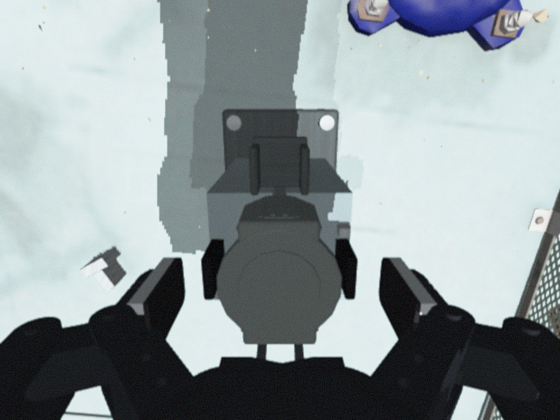

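```bash
python3 -m jog '[[1,0,0,0,0,0,0],[1,0,0,0,0,0,0],[1,0,0,0,0,0,0],[1,0,0,0,0,0,0],[1,0,0,0,0,0,0]]' 40
python3 -m jog '[[1,0,0,0,0,0,0],[1,0,0,0,0,0,0],[1,0,0,0,0,0,0]]'
python3 -m jog '[[1,0,0,0,0,0,1],[1,0,0,0,0,0,2],[1,0,0,0,0,0,3],[1,0,0,0,0,0,4],[1,0,0,0,0,0,4]]'
```

```text
time: 4.3
ee_pos: [0.5109, 0.0213, 0.1366]
tcp_rot: [-90.2, 0.1, 96.1]
wrist_force: [-1.6, -2.5, 12.9]
opening: 0.0538
time: 4.6
ee_pos: [0.5109, 0.0213, 0.1366]
tcp_rot: [-90.2, 0.1, 96.1]
wrist_force: [-1.0, -2.8, 13.7]
opening: 0.0538
time: 5.1
ee_pos: [0.5108, 0.0216, 0.1366]
tcp_rot: [-90.2, 0.1, 116.3]
wrist_force: [-3.0, -1.1, 13.0]
opening: 0.0539
```

```bash
python3 -m jog '[[1,0,0,0,0,0,1],[1,0,0,0,0,0,2],[1,0,0,0,0,0,3],[1,0,0,0,0,0,4],[1,0,0,0,0,0,5]]'
python3 -m jog '[[1,0,0,0,0,0,1],[1,0,0,0,0,0,2],[1,0,0,0,0,0,3],[1,0,0,0,0,0,4],[1,0,0,0,0,0,4]]'
python3 - <<'E'
from h import *
print(bot.get_obs()['torque']);img,W=cloud('wrist'); save('w3',img)
E
```

```text
time: 5.6
ee_pos: [0.5109, 0.021, 0.1366]
tcp_rot: [-90.1, 0.2, 141.3]
wrist_force: [-0.3, -3.4, 14.2]
opening: 0.0536
time: 6.1
ee_pos: [0.5118, 0.0187, 0.1365]
tcp_rot: [-89.8, 0.4, 161.1]
wrist_force: [2.5, -17.8, 10.2]
opening: 0.0541
[-3.66097748 -0.73366535 -0.83938905]
```

View pics/w3.png

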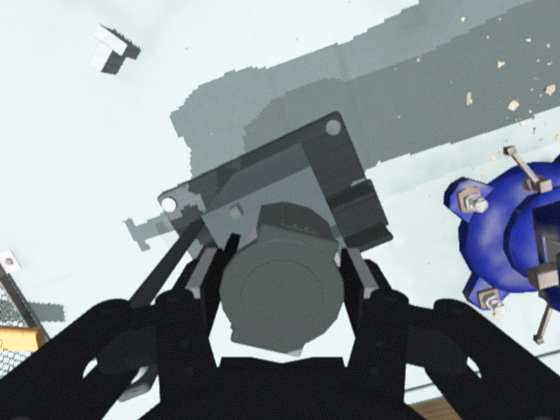

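```bash
python3 -m jog '[[1,0,0,0,0,0,-1],[1,0,0,0,0,0,-1.7],[1,0,0,0,0,0,-1.7]]'
python3 -c "
from h import *
o=bot.get_obs();print(o['torque'],o['wrist_force'])"
python3 -m jog '[[1,0,0,0.2,0,0,0],[1,0,0,0.4,0,0,0],[1,0,0,0.6,0,0,0],[1,0,0,0.6,0,0,0]]'
```

```text
time: 6.45
ee_pos: [0.5098, 0.019, 0.1365]
tcp_rot: [-89.8, 0.2, 152.4]
wrist_force: [-9.1, -16.4, 16.8]
opening: 0.0538
[-3.18358401  1.6848295  -0.53715966] [ -9.0750882  -16.36537098  16.78181789]
time: 6.85
ee_pos: [0.5096, 0.0199, 0.149]
tcp_rot: [-89.8, 0.1, 152.6]
wrist_force: [-0.6, -10.0, -0.7]
opening: 0.0537
```

```bash
python3 -m jog '[[1,0,0,0.3,0,0,0],[1,0,0,0.6,0,0,0],[1,0,0,0.9,0,0,0],[1,0,0,1.2,0,0,0],[1,0,0,1.2,0,0,0]]'
python3 -m jog '[[1,0,0,0.5,0,0,0],[1,0,0,1.0,0,0,0],[1,0,0,1.5,0,0,0],[1,0,0,2.5,0,0,0],[1,0,0,2.5,0,0,0]]'
python3 - <<'E'
from h import *
for n in('scene','wrist'):
  img,W=cloud(n); save(n+'4',img[110:330,150:400] if n=='scene' else img)
a=cv2.imread('pics/scene4.png');b=cv2.imread('pics/wrist4.png')
cv2.imwrite('pics/c4.png',np.hstack([cv2.resize(a,(400,352)),cv2.resize(b,(400,352))]))
E
```

```text
time: 7.35
ee_pos: [0.5104, 0.0219, 0.1803]
tcp_rot: [-90.1, 0.1, 152.7]
wrist_force: [0.5, 0.5, -0.8]
opening: 0.0538
time: 7.85
ee_pos: [0.5108, 0.0218, 0.2453]
tcp_rot: [-90.1, 0.2, 152.7]
wrist_force: [-0.4, -0.7, -1.1]
opening: 0.0539
```

View pics/c4.png

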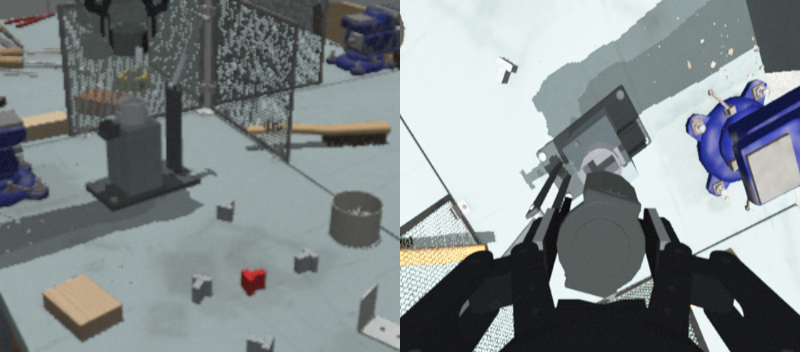

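```bash
python3 -m jog '[[1,-4.4,-6,0,0,0,0],[1,-4.4,-6,0,0,0,0],[1,-4.4,-6,0,0,0,0],[1,-4.4,-6,-3,0,0,0],[1,-4.4,-6,-5,0,0,0]]'
python3 -m jog '[[1,0,0,-1.5,0,0,0],[1,0,0,-3,0,0,0],[1,0,0,-3.6,0,0,0],[1,0,0,-3.8,0,0,0],[1,0,0,-3.8,0,0,0]]'
python3 -m jog '[[1,0,0,-0.15,0,0,0],[1,0,0,-0.3,0,0,0],[1,0,0,-0.3,0,0,0],[1,0,0,-0.3,0,0,0]]'
```

```text
time: 8.45
ee_pos: [0.4025, -0.1257, 0.1466]
tcp_rot: [-90.0, 0.2, 152.5]
wrist_force: [1.5, 0.0, -1.0]
opening: 0.0538
time: 8.95
ee_pos: [0.4026, -0.1237, 0.0515]
tcp_rot: [-90.0, -0.1, 152.7]
wrist_force: [0.2, -0.1, -0.1]
opening: 0.054
time: 9.35
ee_pos: [0.4033, -0.1239, 0.0449]
tcp_rot: [-90.0, 0.0, 152.7]
wrist_force: [-0.1, 0.4, -1.8]
opening: 0.0536
```

```bash
python3 -m jog '[[1,0,0,-0.4,0,0,0],[1,0,0,-0.8,0,0,0],[1,0,0,-1.0,0,0,0],[1,0,0,-1.1,0,0,0],[1,0,0,-1.1,0,0,0]]'
python3 -m jog '[[1,0,0,-0.08,0,0,0],[1,0,0,-0.16,0,0,0],[1,0,0,-0.16,0,0,0]]'
```

```text
time: 9.85
ee_pos: [0.4028, -0.1237, 0.0165]
tcp_rot: [-90.0, -0.1, 152.7]
wrist_force: [-0.1, -0.8, -1.0]
opening: 0.0538
time: 10.15
ee_pos: [0.4034, -0.124, 0.0136]
tcp_rot: [-90.0, 0.1, 152.7]
wrist_force: [-0.9, 0.5, 3.2]
opening: 0.0538
```

```bash
python3 -m jog '[[0,0,0,0,0,0,0],[0,0,0,0,0,0,0],[0,0,0,0,0,0,0],[0,0,0,0,0,0,0],[0,0,0,0,0,0,0]]'
python3 -m jog '[[0,0,0,1,0,0,0],[0,0,0,3,0,0,0],[0,0,0,5,0,0,0],[0,0,0,7,0,0,0],[0,0,0,8,0,0,0]]'
python3 -m jog '[[0,3,-5.5,5,0,0,-5],[0,3,-5.5,5,0,0,-8],[0,3,-5.5,5,0,0,-8],[0,3,-5.5,5,0,0,-8],[0,3,-5.5,5,0,0,-8]]'
python3 -m jog '[[0,0,0,0,0,0,-3.3],[0,0,0,0,0,0,-3.3],[0,0,0,0,0,0,-3.3],[0,0,0,0,0,0,-3.3]]'
python3 - <<'E'
from h import *
img,W=cloud('wrist'); save('w5',img); np.savez('/tmp/w5',img=img,W=W)
for l in ['key_1','cap']:
  for r in bot.regions_of('wrist',l):
    p=W[r['pixels']]; print(l,round(r['conf'],2),np.round(r['point']),r['pixels'].sum(),np.round(np.nanmedian(p,0),3),np.median(img[r['pixels']],0))
img,W=cloud('top'); m=(np.hypot(W[...,0]-.403,W[...,1]+.124)<.05)&(W[...,2]>.03); print(m.sum(),np.nanmean(W[m],0),W[m][:,2].min(),W[m][:,2].max())
E
```

```text
time: 10.65
ee_pos: [0.4032, -0.1238, 0.013]
tcp_rot: [-90.0, 0.0, 152.7]
wrist_force: [-0.9, -0.4, -0.4]
opening: 0.0855
time: 11.15
ee_pos: [0.4039, -0.1241, 0.2174]
tcp_rot: [-90.0, 0.3, 152.7]
wrist_force: [0.6, 0.9, -0.1]
opening: 0.0856
time: 11.65
ee_pos: [0.4812, -0.2655, 0.3399]
tcp_rot: [-90.1, 0.2, 112.2]
wrist_force: [0.2, 0.1, 0.4]
opening: 0.0852
time: 12.05
ee_pos: [0.4782, -0.2613, 0.3379]
tcp_rot: [-90.0, -0.0, 96.4]
wrist_force: [-0.1, 1.2, -0.0]
opening: 0.0852
key_1 0.72 [143. 177.] 308 [ 0.471 -0.408  0.023] [195. 203. 206.]
key_1 0.71 [252. 248.] 200 [ 0.621 -0.293  0.023] [189.  196.  199.5]
key_1 0.63 [145. 272.] 216 [ 0.464 -0.278  0.024] [93. 98. 99.]
key_1 0.62 [189. 252.] 274 [ 0.527 -0.297  0.024] [143.   18.5  17. ]
key_1 0.52 [243. 357.] 302 [ 0.591 -0.128  0.023] [178.  191.  191.5]
cap 0.8 [116. 394.] 1726 [ 0.403 -0.122  0.037] [141. 151. 150.]
780 [ 0.38099938 -0.15679344  0.74330152] 0.7100974054222728 0.7606932899163479
```

View pics/w5.png

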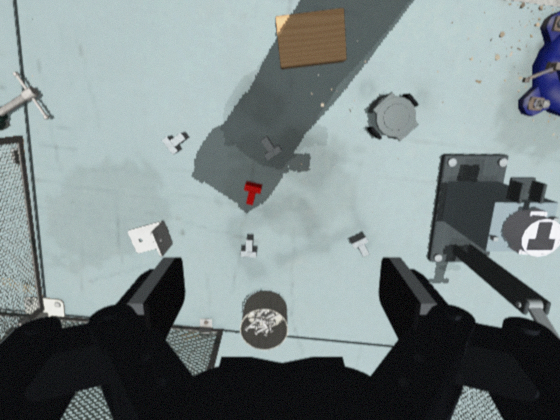

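```bash
cat >> h.py <<'E'
from scipy.spatial import cKDTree
from scipy.optimize import minimize
gx,gy=np.meshgrid(np.arange(-13.5,14,1),np.arange(-11.5,12,1))
T=np.c_[gx.ravel(),gy.ravel()]; T=T[(T[:,0]>5)|(abs(T[:,1])<5)]/1000
def fit(p):
    kp=cKDTree(p); best=None
    def c(s):
        R=np.array([[np.cos(s[2]),-np.sin(s[2])],[np.sin(s[2]),np.cos(s[2])]])
        G=T@R.T+s[:2]*1
        return (kp.query(G)[0]**2).mean()+(cKDTree(G).query(p)[0]**2).mean()
    for a in np.arange(0,6.28,.52):
        r=minimize(c,[*p.mean(0),a],method='Nelder-Mead',options=dict(initial_simplex=[[*p.mean(0),a],[p[:,0].mean()+.004,p[:,1].mean(),a],[p[:,0].mean(),p[:,1].mean()+.004,a],[*p.mean(0),a+.3]],maxiter=120))
        if best is None or r.fun<best.fun: best=r
    return best.x,np.sqrt(best.fun)*1000
def key(W,x,y,r=.027):
    m=(np.hypot(W[...,0]-x,W[...,1]-y)<r)&(W[...,2]>.017)&(W[...,2]<.032)
    s,e=fit(W[m][:,:2]); yaw=(np.degrees(s[2])+180)%360-180
    print('key',np.round(s[:2],4),'yaw %.1f'%yaw,'rms mm %.2f'%e,m.sum())
    al=yaw+90
    if al>235: al-=360
    g=s[:2]-.007*np.array([np.cos(s[2]),np.sin(s[2])])
    o=bot.get_obs();d=(g-o['ee_pos'][:2])/.025
    print('   tool yaw %.1f grasp'%al,np.round(g,4),'units',np.round(d,2),'dz to .011',round((.011-o['ee_pos'][2])/.025,2),'turn',round((al-o['tcp_rot'][2])/5,2))
    return s
E
python3 - <<'E'
from h import *
W=np.load('/tmp/w5.npz')['W']
for x,y in((.471,-.408),(.621,-.293),(.464,-.278),(.591,-.128)): key(W,x,y)
m=(np.hypot(W[...,0]-.511,W[...,1]-.022)<.03)&(W[...,2]>.148)&(W[...,2]<.16);p=W[m][:,:2].astype(np.float32);print(len(p),cv2.minEnclosingCircle(p),p.min(0),p.max(0))
E
```

```text
key [ 0.4703 -0.4071] yaw -49.1 rms mm 0.71 248
   tool yaw 40.9 grasp [ 0.4657 -0.4018] units [-0.5  -5.62] dz to .011 -13.08 turn -11.07
key [ 0.6166 -0.2939] yaw 0.2 rms mm 0.81 192
   tool yaw 90.2 grasp [ 0.6096 -0.2939] units [ 5.26 -1.31] dz to .011 -13.08 turn -1.22
key [ 0.4633 -0.2788] yaw 41.0 rms mm 0.70 228
   tool yaw 131.0 grasp [ 0.458  -0.2834] units [-0.8  -0.89] dz to .011 -13.08 turn 6.95
key [ 0.5974 -0.1246] yaw -145.1 rms mm 0.78 195
   tool yaw -55.1 grasp [ 0.6031 -0.1206] units [5.   5.63] dz to .011 -13.08 turn -30.28
907 ((0.5105314254760742, 0.021949056535959244), 0.022203145548701286) [4.8866782e-01 1.0924057e-04] [0.531481   0.04296576]
```

```bash
sed -i 's/-\.007\*/-.009*/' h.py
python3 -m jog '[[0.55,-0.87,-0.94,0,0,0,6.92],[0.55,-0.87,-0.94,-2,0,0,6.92],[0.55,-0.87,-0.94,-4,0,0,6.92],[0.55,-0.87,-0.94,-6,0,0,6.92],[0.55,-0.87,-0.94,-8,0,0,6.92]]'
python3 -m jog '[[0.55,0,0,0,0,0,0],[0.55,0,0,0,0,0,0]]'
python3 - <<'E'
from h import *
img,W=cloud('wrist'); save('w6',img)
key(W,.4633,-.2788)
E
```

```text
time: 12.75
ee_pos: [0.456, -0.2847, 0.1363]
tcp_rot: [-90.0, 0.0, 131.1]
wrist_force: [0.5, 0.1, -0.9]
opening: 0.0381
time: 12.95
ee_pos: [0.4563, -0.2847, 0.1393]
tcp_rot: [-90.0, -0.0, 130.8]
wrist_force: [0.3, -0.1, 1.8]
opening: 0.0381
key [ 0.4631 -0.279 ] yaw 39.8 rms mm 0.54 625
   tool yaw 129.8 grasp [ 0.4562 -0.2847] units [-0.05  0.03] dz to .011 -5.21 turn -0.19
```

View pics/w6.png

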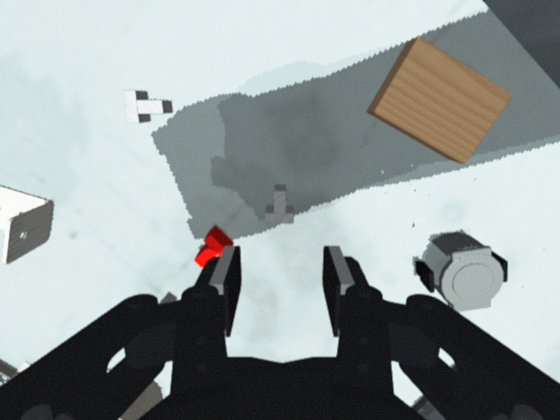

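```bash
python3 -m jog '[[0.55,0,0,-2,0,0,-0.2],[0.55,0,0,-4,0,0,-0.2],[0.55,0,0,-5,0,0,-0.2],[0.55,0,0,-5.2,0,0,-0.2],[0.55,0,0,-5.2,0,0,-0.2]]'
python3 -m jog '[[1,0,0,0,0,0,0],[1,0,0,0,0,0,0],[1,0,0,0,0,0,0],[1,0,0,0,0,0,0],[1,0,0,0,0,0,0]]' 30
python3 -m jog '[[1,0,0,1,0,0,0],[1,0,0,3,0,0,0],[1,0,0,5,0,0,0],[1,0,0,7,0,0,0],[1,0,0,8,0,0,0]]'
```

```text
time: 13.5
ee_pos: [0.458, -0.2858, 0.0107]
tcp_rot: [-90.1, 0.2, 129.8]
wrist_force: [1.0, -0.8, 0.7]
opening: 0.0386
time: 14.0
ee_pos: [0.4579, -0.2858, 0.0108]
tcp_rot: [-90.1, 0.2, 129.8]
wrist_force: [-0.0, 0.7, 7.9]
opening: 0.0091
time: 14.5
ee_pos: [0.4573, -0.2854, 0.2143]
tcp_rot: [-90.1, 0.4, 129.8]
wrist_force: [0.7, -0.2, -0.7]
opening: 0.0094
```

```bash
python3 -m jog '[[1,0.9,6,1,0,0,-3.3],[1,0.9,6,1,0,0,-3.3],[1,0.9,6,1,0,0,-3.3],[1,0.9,6,1,0,0,-3.3],[1,0.9,6,1,0,0,-3.3]]'
python3 -m jog '[[1,0.9,6.26,0,0,0,-3.4],[1,0.9,6.26,0,0,0,-3.4],[1,0.9,6.26,0,0,0,-3.4],[1,0.9,6.26,0,0,0,-3.4],[1,0.9,6.26,0,0,0,-3.4]]'
cat > aim.py <<'E'
from h import *
img,W=cloud('wrist'); o=bot.get_obs()
m=(np.hypot(W[...,0]-.511,W[...,1]-.022)<.03)&(W[...,2]>.148)&(W[...,2]<.158);p=W[m][:,:2].astype(np.float32);print(len(p),cv2.minEnclosingCircle(p),p.min(0),p.max(0))
T_=np.array(bot.camera_model('wrist')['tool_from_camera']);R=Ro.from_euler('xyz',o['tcp_rot'],degrees=True).as_matrix()
Q=(W-o['ee_pos'])@R   # tool coords
k=(abs(Q[...,0])<.02)&(Q[...,2]<.03)&(Q[...,2]>-.03)&(Q[...,1]>-.02)&(Q[...,1]<.03)
print('key pts tool xyz',k.sum(),np.round(np.percentile(Q[k],[2,50,98],axis=0),4).tolist() if k.any() else '')
print(o['ee_pos'],o['tcp_rot']);save('aim%d'%(o['time']*100),img)
E
python3 aim.py;ls pics
```

```text
time: 15.0
ee_pos: [0.4794, -0.1334, 0.2346]
tcp_rot: [-90.1, 0.1, 113.5]
wrist_force: [-0.0, 0.4, -0.7]
opening: 0.0091
time: 15.5
ee_pos: [0.5018, 0.0228, 0.233]
tcp_rot: [-90.0, -0.0, 96.4]
wrist_force: [-0.2, -0.4, -1.2]
opening: 0.0092
1442 ((0.5101747512817383, 0.02231360785663128), 0.021528655663132668) [0.48886237 0.00141717] [0.5283775  0.04363992]
key pts tool xyz 2529 [[-0.0136, -0.0192, -0.0202], [0.0026, -0.0128, 0.0056], [0.0184, 0.007, 0.0112]]
[0.50165666 0.02154627 0.23300403] [-8.99922767e+01  2.40886265e-02  9.63538862e+01]
a.png
aim1555.png
b.png
c4.png
scene0.png
scene4.png
top0.png
w1.png
w2.png
w3.png
w5.png
w6.png
wrist4.png
```

```bash
python3 -m jog '[[1,0,0,-1,0,0,0],[1,0,0,-2,0,0,0],[1,0,0,-2.3,0,0,0],[1,0,0,-2.4,0,0,0],[1,0,0,-2.4,0,0,0]]'
python3 -m jog '[[1,0,0,-0.2,0,0,-0.08],[1,0,0,-0.4,0,0,-0.08],[1,0,0,-0.6,0,0,-0.08],[1,0,0,-0.7,0,0,-0.08],[1,0,0,-0.7,0,0,-0.08]]'
```

```text
time: 16.05
ee_pos: [0.5016, 0.0209, 0.1738]
tcp_rot: [-90.0, 0.0, 96.2]
wrist_force: [-0.2, -0.2, -0.1]
opening: 0.0092
time: 16.55
ee_pos: [0.5012, 0.0217, 0.1551]
tcp_rot: [-90.0, -0.0, 95.9]
wrist_force: [-0.2, 0.1, -1.4]
opening: 0.0092
```

View pics/aim1555.png

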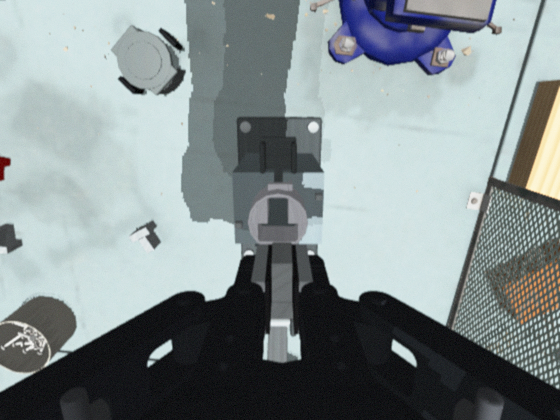

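```bash
python3 -m jog '[[0.7,0,0,0,0,0,0],[0.7,0,0,0,0,0,0],[0.7,0,0,0,0,0,0],[0.7,0,0,0,0,0,0]]'
python3 -m jog '[[0.7,0,0,1,0,0,0],[0.7,0,0,3,0,0,0],[0.7,0,0,5,0,0,0],[0.7,0,0,6,0,0,0],[0.7,0,0,6,0,0,0]]'
python3 - <<'E'
from h import *
img,W=cloud('wrist'); save('w7',img)
for x,y in((.597,-.1246),(.617,-.294)): key(W,x,y)
c,s=np.cos(.104),np.sin(.104);D=W[...,:2]-[.5103,.0222];a=D@[c,s];b=D@[-s,c]
m=(abs(a)<.013)&(abs(b)<.004);print('depth in mouth',np.round(np.nanpercentile(W[m][:,2],[5,50,95]),3))
m=(a>.006)&(a<.013)&(abs(b)<.01);print('head',np.round(np.nanpercentile(W[m][:,2],[5,50,95]),3))
E
```

```text
time: 16.95
ee_pos: [0.5015, 0.0217, 0.1557]
tcp_rot: [-90.0, 0.0, 95.9]
wrist_force: [-0.6, 0.1, -0.0]
opening: 0.0258
time: 17.45
ee_pos: [0.5023, 0.0217, 0.3097]
tcp_rot: [-90.4, 0.0, 95.9]
wrist_force: [0.2, 0.1, 0.2]
opening: 0.0256
key [ 0.5973 -0.1242] yaw -145.9 rms mm 0.72 249
   tool yaw -55.9 grasp [ 0.6047 -0.1192] units [ 4.11 -5.64] dz to .011 -11.85 turn -30.35
key [ 0.6169 -0.2935] yaw 1.5 rms mm 0.79 295
   tool yaw 91.5 grasp [ 0.6079 -0.2937] units [  4.23 -12.62] dz to .011 -11.85 turn -0.87
depth in mouth [0.034 0.036 0.037]
head [0.035 0.036 0.037]
```

```bash
python3 -m jog '[[0.55,0,-2,0,0,0,-1.7],[0.55,0,-4,0,0,0,-3.4],[0.55,0,-5.64,0,0,0,-5],[0.55,2,-5.64,-2,0,0,-6.7],[0.55,4.11,-5.64,-4,0,0,-8.4]]'
python3 -m jog '[[0.55,0,0,0,0,0,-8.4],[0.55,0,0,0,0,0,-8.4],[0.55,0,0,0,0,0,-8.4],[0.55,0,0,0,0,0,-8.4],[0.55,0,0,0,0,0,-8.4]]'
python3 -m jog '[[0.55,0,0,0,0,0,-8.4],[0.55,0,0,0,0,0,-8.4],[0.55,0,0,0,0,0,-8.4],[0.55,0,0,0,0,0,-8.4],[0.55,0,0,0,0,0,-8.4]]'
python3 -m jog '[[0.55,0,0,0,0,0,-5.1],[0.55,0,0,0,0,0,-5.1],[0.55,0,0,-1,0,0,-5.1],[0.55,0,0,-2,0,0,-5.1],[0.55,0,0,-2,0,0,-5.1]]'
python3 - <<'E'
from h import *
img,W=cloud('wrist'); save('w8',img)
key(W,.597,-.1246)
E
```

```text
time: 18.0
ee_pos: [0.5733, -0.1213, 0.2345]
tcp_rot: [-90.1, -0.0, 53.3]
wrist_force: [0.4, -0.3, 0.5]
opening: 0.0387
time: 18.5
ee_pos: [0.5724, -0.1192, 0.2338]
tcp_rot: [-89.9, 0.1, 11.5]
wrist_force: [0.1, -0.2, 0.4]
opening: 0.0385
time: 19.0
ee_pos: [0.5723, -0.1192, 0.2338]
tcp_rot: [-90.0, 0.1, -30.5]
wrist_force: [-0.2, 0.3, -0.7]
opening: 0.0385
time: 19.5
ee_pos: [0.5709, -0.1189, 0.1807]
tcp_rot: [-90.3, 0.3, -55.6]
wrist_force: [1.1, 0.0, -0.5]
opening: 0.0381
key [ 0.5972 -0.1245] yaw -145.7 rms mm 0.54 532
   tool yaw -55.7 grasp [ 0.6047 -0.1194] units [ 1.33 -0.01] dz to .011 -6.88 turn -0.01
```

```bash
python3 -m jog '[[0.55,1.33,0,0,0,0,0],[0.55,1.33,0,-1.5,0,0,0],[0.55,1.33,0,-3,0,0,0],[0.55,1.33,0,-4,0,0,0],[0.55,1.33,0,-4,0,0,0]]'
python3 -m jog '[[0.55,0,0,-1.5,0,0,0],[0.55,0,0,-2.5,0,0,0],[0.55,0,0,-2.85,0,0,0],[0.55,0,0,-2.85,0,0,0]]'
python3 -m jog '[[1,0,0,0,0,0,0],[1,0,0,0,0,0,0],[1,0,0,0,0,0,0],[1,0,0,0,0,0,0],[1,0,0,0,0,0,0]]' 30
```

```text
time: 20.05
ee_pos: [0.6044, -0.1189, 0.0825]
tcp_rot: [-90.2, 0.2, -55.6]
wrist_force: [-1.1, 0.2, -0.8]
opening: 0.0385
time: 20.45
ee_pos: [0.6062, -0.1194, 0.015]
tcp_rot: [-90.0, 0.0, -55.6]
wrist_force: [0.6, -0.6, 1.1]
opening: 0.0387
time: 20.95
ee_pos: [0.6073, -0.1196, 0.0166]
tcp_rot: [-89.9, -0.1, -55.6]
wrist_force: [-0.2, 0.9, 7.2]
opening: 0.0089
```

```bash
python3 -m jog '[[0.7,0,0,0,0,0,0],[0.7,-0.07,-0.05,0,0,0,0],[0.7,-0.07,-0.05,-0.2,0,0,0],[0.7,-0.07,-0.05,-0.2,0,0,0]]'
python3 -m jog '[[1,0,0,0,0,0,0],[1,0,0,0,0,0,0],[1,0,0,0,0,0,0],[1,0,0,0,0,0,0]]' 30
python3 -m jog '[[1,0,0,1,0,0,0],[1,0,0,3,0,0,0],[1,0,0,5,0,0,0],[1,0,0,7,0,0,0],[1,0,0,8.5,0,0,0]]'
```

```text
time: 21.35
ee_pos: [0.6038, -0.1205, 0.0084]
tcp_rot: [-90.1, 0.1, -55.6]
wrist_force: [-0.5, 0.3, 0.3]
opening: 0.0257
time: 21.75
ee_pos: [0.6043, -0.1206, 0.0092]
tcp_rot: [-90.0, 0.0, -55.6]
wrist_force: [0.9, -0.4, -0.1]
opening: 0.0095
time: 22.25
ee_pos: [0.6045, -0.1206, 0.2255]
tcp_rot: [-89.9, -0.1, -55.6]
wrist_force: [0.2, -0.3, -0.2]
opening: 0.0092
```

```bash
python3 -m jog '[[1,-2,0,0.5,0,0,1.7],[1,-3,0,0.5,0,0,3.4],[1,-4.1,0,0.5,0,0,5],[1,-4.1,0,0.5,0,0,6.7],[1,-4.1,0,0.5,0,0,8.4]]'
python3 -m jog '[[1,0,0,0,0,0,8.4],[1,0,0,0,0,0,8.4],[1,0,0,0,0,0,8.4],[1,0,0,0,0,0,8.4],[1,0,0,0,0,0,8.4]]'
python3 -m jog '[[1,0,0,0,0,0,8.4],[1,0,0,0,0,0,8.4],[1,0,0,0,0,0,8.4],[1,0,0,0,0,0,8.4],[1,0,0,0,0,0,8.4]]'
python3 -m jog '[[1,0,2,0,0,0,5.1],[1,0,4,0,0,0,5.1],[1,0,5.68,0,0,0,5.1],[1,0,5.68,0,0,0,5.1],[1,0,5.68,0,0,0,5.1]]'
python3 aim.py
```

```text
time: 22.75
ee_pos: [0.5012, -0.1206, 0.2349]
tcp_rot: [-90.0, -0.1, -13.3]
wrist_force: [1.0, -0.8, -0.2]
opening: 0.0087
time: 23.25
ee_pos: [0.5018, -0.1206, 0.2344]
tcp_rot: [-90.0, -0.0, 28.7]
wrist_force: [0.2, 0.9, -0.3]
opening: 0.0089
time: 23.75
ee_pos: [0.5018, -0.1206, 0.2344]
tcp_rot: [-90.0, 0.0, 70.7]
wrist_force: [0.7, 0.3, -0.3]
opening: 0.0092
time: 24.25
ee_pos: [0.5017, 0.0222, 0.2344]
tcp_rot: [-90.0, 0.0, 95.9]
wrist_force: [0.3, -0.0, -0.1]
opening: 0.0087
1484 ((0.5101758241653442, 0.02246403507888317), 0.021543776616454124) [0.4886906  0.00132393] [0.5280999  0.04376303]
key pts tool xyz 2566 [[-0.0139, -0.0191, -0.0207], [0.0023, -0.0145, 0.0056], [0.0184, 0.0051, 0.0115]]
[0.50179461 0.02138627 0.23433615] [-8.99989337e+01  1.65521806e-02  9.58396869e+01]
```

```bash
python3 -m jog '[[1,0,0,-1,0,0,0],[1,0,0,-2,0,0,0],[1,0,0,-2.3,0,0,0],[1,0,0,-2.4,0,0,0],[1,0,0,-2.4,0,0,0]]'
python3 -m jog '[[1,0,0,-0.2,0,0,0],[1,0,0,-0.4,0,0,0],[1,0,0,-0.6,0,0,0],[1,0,0,-0.7,0,0,0],[1,0,0,-0.7,0,0,0]]'
python3 -c "
from h import *
print(bot.get_obs()['ee_pos'],bot.get_obs()['wrist_force'])"
```

```text
time: 24.8
ee_pos: [0.502, 0.0208, 0.175]
tcp_rot: [-90.0, 0.0, 95.8]
wrist_force: [-0.3, -0.2, -0.9]
opening: 0.0089
time: 25.3
ee_pos: [0.5016, 0.0215, 0.1563]
tcp_rot: [-90.0, -0.0, 95.9]
wrist_force: [0.1, -0.2, -0.3]
opening: 0.0092
[0.50160087 0.0214507  0.1563208 ] [ 0.14764886 -0.21194551 -0.33297595]
```

```bash
python3 -m jog '[[0.7,0,0,0,0,0,0],[0.7,0,0,0,0,0,0],[0.7,0,0,0,0,0,0],[0.7,0,0,0,0,0,0]]'
python3 -m jog '[[0.7,0,0,1,0,0,0],[0.7,0,0,3,0,0,0],[0.7,0,0,5,0,0,0],[0.7,0,0,6,0,0,0],[0.7,0,0,6,0,0,0]]'
cat > chk.py <<'E'
from h import *
def depth(W):
    c,s=np.cos(.104),np.sin(.104);D=W[...,:2]-[.5103,.0222];a=D@[c,s];b=D@[-s,c]
    m=(abs(a)<.013)&(abs(b)<.004);print('depth in mouth',np.round(np.nanpercentile(W[m][:,2],[5,50,95]),3))
E
python3 - <<'E'
from chk import *
img,W=cloud('wrist'); save('w9',img)
key(W,.617,-.294);depth(W)
E
```

```text
time: 25.7
ee_pos: [0.5019, 0.0214, 0.157]
tcp_rot: [-90.0, 0.0, 95.9]
wrist_force: [0.0, -0.2, 0.0]
opening: 0.0254
time: 26.2
ee_pos: [0.5028, 0.0215, 0.311]
tcp_rot: [-90.4, 0.0, 95.9]
wrist_force: [0.2, 0.3, -0.2]
opening: 0.0255
key [ 0.6232 -0.2686] yaw -170.8 rms mm 6.55 18
   tool yaw -80.8 grasp [ 0.6321 -0.2672] units [  5.18 -11.54] dz to .011 -11.9 turn -35.33
depth in mouth [0.036 0.06  0.061]
```

```bash
python3 -m jog '[[0.55,0,-2,0,0,0,0],[0.55,0,-4,0,0,0,0],[0.55,0,-6,0,0,0,0],[0.55,0,-8,0,0,0,0],[0.55,0,-9.5,0,0,0,0]]'
python3 - <<'E'
from h import *
img,W=cloud('wrist'); save('w10',img)
for r in bot.regions_of('wrist','key_1'):
    p=np.nanmedian(W[r['pixels']],0); print(round(r['conf'],2),np.round(r['point']),np.round(p,3),np.median(img[r['pixels']],0)); key(W,p[0],p[1])
E
```

```text
time: 26.75
ee_pos: [0.5011, -0.2187, 0.3051]
tcp_rot: [-89.9, -0.0, 95.8]
wrist_force: [0.7, 0.3, 0.4]
opening: 0.0382
0.87 [178. 218.] [ 0.527 -0.296  0.024] [171.  20.  18.]
key [ 0.5341 -0.2973] yaw 172.9 rms mm 0.68 262
   tool yaw -97.1 grasp [ 0.5431 -0.2984] units [ 1.68 -3.14] dz to .011 -11.73 turn -38.55
0.73 [124. 139.] [ 0.471 -0.407  0.023] [204. 214. 215.]
key [ 0.4704 -0.4072] yaw -49.4 rms mm 0.69 318
   tool yaw 40.6 grasp [ 0.4646 -0.4003] units [-1.46 -7.22] dz to .011 -11.73 turn -11.0
0.46 [251. 240.] [ 0.63  -0.259  0.02 ] [128.5 141.  140.5]
key [ 0.6281 -0.2592] yaw 31.2 rms mm 2.07 139
   tool yaw 121.2 grasp [ 0.6204 -0.2638] units [ 4.77 -1.76] dz to .011 -11.73 turn 5.11
```

View pics/w10.png

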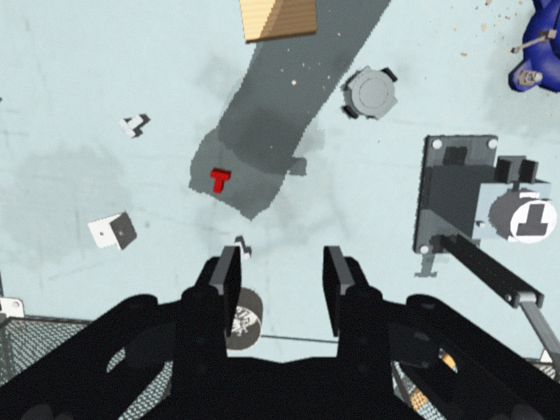

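```bash
python3 -m jog '[[0.55,2.4,-1.6,-2,0,0,0],[0.55,2.4,-1.6,-2,0,0,0],[0.55,2.4,-1.6,-2,0,0,0],[0.55,2.4,-1.6,-2,0,0,0]]'
python3 - <<'E'
from h import *
img,W=cloud('wrist'); save('w11',img)
key(W,.628,-.259)
m=(np.hypot(W[...,0]-.74,W[...,1]+.26)<.06)&(W[...,2]>.045);print(m.sum(),np.nanmin(W[m],0),np.nanmax(W[m],0))
E
```

```text
time: 27.25
ee_pos: [0.5615, -0.2554, 0.2547]
tcp_rot: [-89.8, -0.1, 95.9]
wrist_force: [-0.5, -0.5, 1.0]
opening: 0.0384
key [ 0.6288 -0.2628] yaw 19.5 rms mm 0.66 303
   tool yaw 109.5 grasp [ 0.6203 -0.2658] units [ 2.36 -0.42] dz to .011 -9.81 turn 2.72
621 [ 0.69735652 -0.29254138  0.0450012 ] [ 0.77224981 -0.22161362  0.05574634]
```

```bash
python3 -m jog '[[0.55,2.36,-0.42,0,0,0,2.72],[0.55,2.36,-0.42,-1.5,0,0,2.72],[0.55,2.36,-0.42,-3,0,0,2.72],[0.55,2.36,-0.42,-5,0,0,2.72],[0.55,2.36,-0.42,-5,0,0,2.72]]'
python3 - <<'E'
from h import *
img,W=cloud('wrist'); key(W,.6288,-.2628)
E
```

```text
time: 27.8
ee_pos: [0.6169, -0.2642, 0.1244]
tcp_rot: [-89.5, -0.5, 109.5]
wrist_force: [-0.3, 0.9, -0.4]
opening: 0.0385
key [ 0.6293 -0.2627] yaw 18.7 rms mm 0.54 690
   tool yaw 108.7 grasp [ 0.6207 -0.2656] units [ 0.08 -0.02] dz to .011 -4.75 turn -0.16
```

```bash
python3 -m jog '[[0.55,0.08,-0.02,-1.5,0,0,-0.16],[0.55,0.08,-0.02,-3,0,0,-0.16],[0.55,0.08,-0.02,-4.4,0,0,-0.16],[0.55,0.08,-0.02,-4.7,0,0,-0.16],[0.55,0.08,-0.02,-4.7,0,0,-0.16]]'
python3 -m jog '[[0.55,0,0,0,0,0,0],[0.55,0,0,0,0,0,0]]'
```

```text
time: 28.35
ee_pos: [0.6239, -0.2673, 0.0172]
tcp_rot: [-90.1, 0.1, 108.7]
wrist_force: [-0.2, -0.5, 0.0]
opening: 0.0384
time: 28.55
ee_pos: [0.6245, -0.2677, 0.0178]
tcp_rot: [-90.2, 0.2, 108.7]
wrist_force: [-0.3, -0.7, 0.9]
opening: 0.0386
```

```bash
python3 -m jog '[[0.55,-0.11,-0.04,-0.27,0,0,0],[0.55,-0.11,-0.04,-0.27,0,0,0],[0.55,-0.11,-0.04,-0.27,0,0,0]]'
python3 -m jog '[[1,0,0,0,0,0,0],[1,0,0,0,0,0,0],[1,0,0,0,0,0,0],[1,0,0,0,0,0,0],[1,0,0,0,0,0,0]]' 30
python3 -m jog '[[1,0,0,1,0,0,0],[1,0,0,3,0,0,0],[1,0,0,5,0,0,0],[1,0,0,7,0,0,0],[1,0,0,8.5,0,0,0]]'
```

```text
time: 28.85
ee_pos: [0.6198, -0.2681, 0.0075]
tcp_rot: [-90.0, -0.0, 108.7]
wrist_force: [0.6, 0.3, -0.0]
opening: 0.0385
time: 29.35
ee_pos: [0.6202, -0.2681, 0.0077]
tcp_rot: [-90.0, 0.0, 108.7]
wrist_force: [0.5, 0.2, 1.0]
opening: 0.0093
time: 29.85
ee_pos: [0.6202, -0.2681, 0.2237]
tcp_rot: [-90.1, 0.1, 108.7]
wrist_force: [0.8, -0.4, -0.8]
opening: 0.0092
```

```bash
python3 -m jog '[[1,-4.8,0,0.4,0,0,-1.7],[1,-4.8,0,0.4,0,0,-2.56],[1,-4.8,1,0.4,0,0,-2.56],[1,-4.8,3,0.4,0,0,-2.56],[1,-4.8,5,0.4,0,0,-2.56]]'
python3 -m jog '[[1,0,2,0,0,0,0],[1,0,4,0,0,0,0],[1,0,6,0,0,0,0],[1,0,6.57,0,0,0,0],[1,0,6.57,0,0,0,0]]'
python3 aim.py
```

```text
time: 30.35
ee_pos: [0.4991, -0.1425, 0.2303]
tcp_rot: [-90.0, 0.0, 95.7]
wrist_force: [2.1, 0.2, -1.4]
opening: 0.0092
time: 30.85
ee_pos: [0.4999, 0.023, 0.23]
tcp_rot: [-90.0, -0.0, 96.1]
wrist_force: [0.2, -0.2, -0.8]
opening: 0.0091
1454 ((0.5099876523017883, 0.022533196955919266), 0.021465089172124863) [0.4887012  0.00126232] [0.5278459  0.04364126]
key pts tool xyz 2589 [[-0.0134, -0.0193, -0.0224], [0.0028, -0.0158, 0.0036], [0.0185, 0.0038, 0.0115]]
[0.50001829 0.02167069 0.22996511] [-8.99872579e+01  1.74535851e-02  9.59863038e+01]
```

```bash
python3 -m jog '[[1,0,0,-1,0,0,0],[1,0,0,-2,0,0,0],[1,0,0,-2.3,0,0,0],[1,0,0,-2.4,0,0,0],[1,0,0,-2.4,0,0,0]]'
python3 -m jog '[[1,0,0,-0.2,0,0,0],[1,0,0,-0.4,0,0,0],[1,0,0,-0.6,0,0,0],[1,0,0,-0.6,0,0,0],[1,0,0,-0.6,0,0,0]]'
```

```text
time: 31.4
ee_pos: [0.5003, 0.0204, 0.1707]
tcp_rot: [-90.0, 0.0, 95.8]
wrist_force: [-1.0, 0.1, -0.5]
opening: 0.0093
time: 31.9
ee_pos: [0.5, 0.0212, 0.155]
tcp_rot: [-90.0, -0.0, 95.9]
wrist_force: [-0.3, 0.5, -0.6]
opening: 0.009
```

```bash
python3 -m jog '[[0.7,0,0,0,0,0,0],[0.7,0,0,0,0,0,0],[0.7,0,0,0,0,0,0],[0.7,0,0,0,0,0,0]]'
python3 -m jog '[[0.7,0,0,1,0,0,0],[0.7,0,0,3,0,0,0],[0.7,0,0,5,0,0,0],[0.7,0,0,6,0,0,0],[0.7,0,0,6,0,0,0]]'
python3 - <<'E'
from chk import *
img,W=cloud('wrist'); save('w12',img);depth(W)
E
python3 -m jog '[[0.55,-0.75,-2,0,0,0,-1.7],[0.55,-1.5,-4,0,0,0,-3.4],[0.55,-1.5,-6,0,0,0,-5],[0.55,-1.5,-8,0,0,0,-6.7],[0.55,-1.5,-9.5,0,0,0,-8.4]]'
python3 -m jog '[[0.55,0,-2,0,0,0,-1.7],[0.55,0,-4,-1,0,0,-2.7],[0.55,0,-6,-2,0,0,-2.7],[0.55,0,-7,-3,0,0,-2.7],[0.55,0,-7,-4,0,0,-2.7]]'
python3 - <<'E'
from h import *
img,W=cloud('wrist'); key(W,.4704,-.4072)
E
```

```text
time: 32.3
ee_pos: [0.5001, 0.0212, 0.1551]
tcp_rot: [-90.0, 0.0, 95.9]
wrist_force: [0.5, -0.7, 0.6]
opening: 0.0255
time: 32.8
ee_pos: [0.501, 0.0212, 0.3092]
tcp_rot: [-90.4, 0.0, 95.9]
wrist_force: [-0.1, -0.3, -0.8]
opening: 0.0259
depth in mouth [0.081 0.084 0.085]
time: 33.35
ee_pos: [0.4617, -0.2184, 0.3037]
tcp_rot: [-89.9, 0.0, 53.5]
wrist_force: [0.9, 0.1, -0.4]
opening: 0.0381
time: 33.85
ee_pos: [0.4612, -0.3946, 0.2003]
tcp_rot: [-89.8, 0.1, 40.2]
wrist_force: [-0.5, -0.2, 0.1]
opening: 0.0384
key [ 0.4699 -0.4077] yaw -49.9 rms mm 0.41 417
   tool yaw 40.1 grasp [ 0.4641 -0.4008] units [ 0.14 -0.35] dz to .011 -7.42 turn -0.01
```

```bash
python3 -m jog '[[0.55,0.14,-0.3,-1.5,0,0,0],[0.55,0.14,-0.3,-3,0,0,0],[0.55,0.14,-0.3,-4.5,0,0,0],[0.55,0.14,-0.3,-6,0,0,0],[0.55,0.14,-0.3,-6.5,0,0,0]]'
python3 -m jog '[[0.55,0,0,-0.5,0,0,0],[0.55,0,0,-0.5,0,0,0],[0.55,0,0,-0.5,0,0,0]]'
```

```text
time: 34.4
ee_pos: [0.4642, -0.3966, 0.0381]
tcp_rot: [-89.6, 0.1, 40.4]
wrist_force: [0.0, 0.5, -1.2]
opening: 0.0384
time: 34.7
ee_pos: [0.4668, -0.3992, 0.0317]
tcp_rot: [-90.1, -0.0, 40.4]
wrist_force: [-0.3, -0.1, 0.7]
opening: 0.0384
```

```bash
python3 -m jog '[[0.55,-0.1,-0.06,-0.4,0,0,0],[0.55,-0.1,-0.06,-0.8,0,0,0],[0.55,-0.1,-0.06,-0.8,0,0,0],[0.55,-0.1,-0.06,-0.8,0,0,0]]'
python3 -m jog '[[1,0,0,0,0,0,0],[1,0,0,0,0,0,0],[1,0,0,0,0,0,0],[1,0,0,0,0,0,0],[1,0,0,0,0,0,0]]' 30
python3 -m jog '[[1,0,0,1,0,0,0],[1,0,0,3,0,0,0],[1,0,0,5,0,0,0],[1,0,0,7,0,0,0],[1,0,0,8.5,0,0,0]]'
```

```text
time: 35.1
ee_pos: [0.4634, -0.4002, 0.0097]
tcp_rot: [-90.0, 0.0, 40.4]
wrist_force: [-0.2, 0.1, 0.5]
opening: 0.0383
time: 35.6
ee_pos: [0.4638, -0.4005, 0.0105]
tcp_rot: [-90.0, -0.0, 40.4]
wrist_force: [-0.3, 1.6, 3.4]
opening: 0.009
time: 36.1
ee_pos: [0.4636, -0.4003, 0.2259]
tcp_rot: [-90.1, -0.0, 40.4]
wrist_force: [1.3, 0.1, -1.3]
opening: 0.009
```

```bash
python3 -m jog '[[1,0.3,2,0.3,0,0,1.7],[1,0.6,4,0.3,0,0,3.4],[1,0.9,6,0.3,0,0,5.1],[1,0.9,8,0.3,0,0,6.8],[1,0.9,9,0.3,0,0,8.4]]'
python3 -m jog '[[1,0.59,2,0,0,0,1.7],[1,0.59,4,0,0,0,2.7],[1,0.59,6,0,0,0,2.7],[1,0.59,7.86,0,0,0,2.7],[1,0.59,7.86,0,0,0,2.7]]'
python3 -m jog '[[1,0,0,0,0,0,0],[1,0,0,0,0,0,0]]'
python3 aim.py
```

```text
time: 36.6
ee_pos: [0.4858, -0.1723, 0.2301]
tcp_rot: [-90.0, -0.0, 82.8]
wrist_force: [0.9, -0.9, -0.9]
opening: 0.0085
time: 37.1
ee_pos: [0.5004, 0.026, 0.2298]
tcp_rot: [-90.0, -0.1, 96.2]
wrist_force: [0.2, -0.5, -0.4]
opening: 0.009
time: 37.3
ee_pos: [0.5008, 0.0206, 0.2299]
tcp_rot: [-90.0, 0.0, 95.8]
wrist_force: [1.0, -0.4, -1.6]
opening: 0.0087
1457 ((0.5099218487739563, 0.022526724264025688), 0.02153078094124794) [0.4886569  0.00150588] [0.5284017 0.0433671]
key pts tool xyz 2586 [[-0.0143, -0.0193, -0.0234], [0.0022, -0.0131, 0.0029], [0.0182, 0.0067, 0.0115]]
[0.50084632 0.02019911 0.22992987] [-8.99847376e+01  1.19440715e-02  9.57910035e+01]
```

```bash
python3 -m jog '[[1,0,0.03,-1,0,0,0],[1,0,0.03,-2,0,0,0],[1,0,0.03,-2.3,0,0,0],[1,0,0.03,-2.4,0,0,0],[1,0,0.03,-2.4,0,0,0]]'
python3 -m jog '[[1,0,0,-0.2,0,0,0],[1,0,0,-0.4,0,0,0],[1,0,0,-0.6,0,0,0],[1,0,0,-0.6,0,0,0],[1,0,0,-0.6,0,0,0]]'
```

```text
time: 37.85
ee_pos: [0.501, 0.0213, 0.1707]
tcp_rot: [-90.0, 0.0, 95.8]
wrist_force: [-0.4, -0.2, -0.9]
opening: 0.0091
time: 38.35
ee_pos: [0.5005, 0.0217, 0.157]
tcp_rot: [-90.1, 0.0, 95.9]
wrist_force: [-8.7, -1.7, 12.7]
opening: 0.0091
```

```bash
python3 -m jog '[[1,0,0,0.4,0,0,0],[1,0,0,0.5,0,0,0],[1,0,0,0.5,0,0,0]]'
python3 aim.py
python3 -m jog '[[1,-0.06,0,0,0,0,0],[1,-0.06,0,-0.2,0,0,0],[1,-0.06,0,-0.35,0,0,0],[1,-0.06,0,-0.35,0,0,0]]'
```

```text
time: 38.65
ee_pos: [0.5013, 0.022, 0.1682]
tcp_rot: [-90.1, 0.0, 95.9]
wrist_force: [0.4, 0.5, -0.6]
opening: 0.0092
1011 ((0.5065553188323975, 0.021293772384524345), 0.021160166710615158) [0.4887776  0.00125795] [0.5130435  0.04167112]
key pts tool xyz 4068 [[-0.0176, -0.0197, -0.0178], [0.001, -0.0087, 0.0056], [0.0179, 0.0285, 0.015]]
[0.50111142 0.02197652 0.1676847 ] [-9.00291495e+01 -2.50951139e-04  9.58705476e+01]
time: 39.1
ee_pos: [0.499, 0.0219, 0.1578]
tcp_rot: [-89.9, -0.0, 95.9]
wrist_force: [0.8, 0.4, -0.4]
opening: 0.0087
```

```bash
python3 -m jog '[[1,0,0,-0.1,0,0,0],[1,0,0,-0.1,0,0,0],[1,0,0,-0.1,0,0,0]]'
```

```text
time: 39.4
ee_pos: [0.4993, 0.0219, 0.1571]
tcp_rot: [-90.0, 0.0, 95.9]
wrist_force: [-2.8, -0.4, 4.6]
opening: 0.0091
```

```bash
python3 -m jog '[[1,0,0,0.5,0,0,0],[1,0,0,1,0,0,0],[1,0,0,1,0,0,0]]'
python3 aim.py; python3 - <<'E'
import cv2,glob,os
f=sorted(glob.glob('pics/aim*.png'),key=os.path.getmtime)[-1]
a=cv2.imread(f)[150:400,160:400];cv2.imwrite('pics/z1.png',cv2.resize(a,None,fx=2.4,fy=2.4,interpolation=2))
E
```

```text
time: 39.7
ee_pos: [0.5003, 0.022, 0.1837]
tcp_rot: [-90.2, 0.0, 95.9]
wrist_force: [0.5, 0.3, -1.2]
opening: 0.0092
1265 ((0.5097399353981018, 0.02241738885641098), 0.021348286420106888) [0.4887244  0.00135241] [0.51425916 0.0436405 ]
key pts tool xyz 3189 [[-0.0178, -0.0198, -0.0158], [0.0014, -0.0131, 0.0025], [0.0183, 0.0297, 0.0112]]
[0.5000187  0.02194888 0.18263424] [-9.01249298e+01  8.47670504e-03  9.58662392e+01]
```

View pics/z1.png

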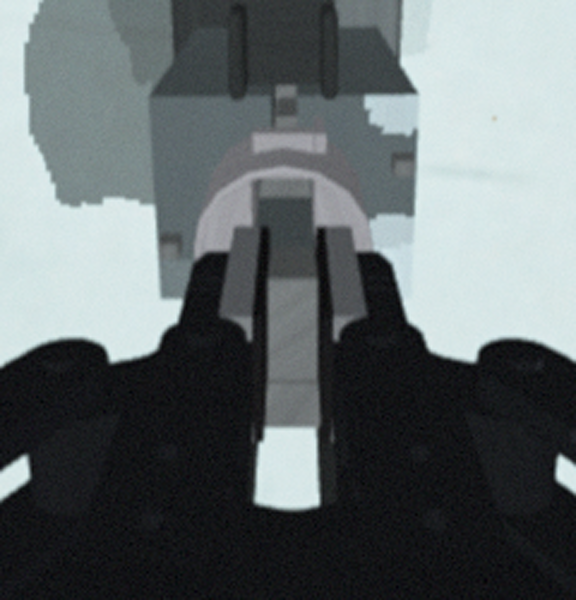

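```bash
python3 - <<'E'
from h import *
img,W=cloud('wrist'); o=bot.get_obs()
R=Ro.from_euler('xyz',o['tcp_rot'],degrees=True).as_matrix();Q=(W-o['ee_pos'])@R
v,u=np.mgrid[:420,:560]
k=(abs(Q[...,0])<.004)&(abs(Q[...,2])<.035)&(Q[...,1]>-.03)&(Q[...,1]<.04)
for r in range(225,345,5):
    s=Q[r][k[r]]
    if len(s): print(r,np.round(np.median(s,0)*1000,1))
E
```

```text
225 [-0.1 28.   8.1]
245 [-3.4 -5.4 10.9]
250 [ -3.4 -10.3  10.7]
255 [-0.3  3.   2. ]
260 [-0.4 -6.3  3.9]
265 [ -0.1 -14.4   5.6]
270 [ -0.3 -16.3   4.2]
275 [  0.3 -16.1   1.7]
280 [  0.3 -17.2  -0.1]
285 [  0.1 -17.3  -2.4]
290 [  0.3 -17.5  -4.7]
295 [  0.3 -18.   -6.8]
300 [  0.3 -18.3  -9.1]
305 [  0.3 -18.9 -11.1]
310 [  0.3 -19.1 -13.5]
315 [  0.3 -19.8 -15.5]
320 [  0.3 -20.1 -17.8]
325 [  0.3 -20.3 -20.2]
```

```bash
python3 -m jog '[[1,0,0,0.5,-0.1,1.1,0],[1,-0.03,-0.03,0.5,-0.23,2.17,0],[1,-0.03,-0.03,0.5,-0.23,2.17,0],[1,-0.03,-0.03,0.5,-0.23,2.17,0]]'
cat > prof.py <<'E'
from h import *
img,W=cloud('wrist'); o=bot.get_obs();print(o['ee_pos'],o['tcp_rot'])
c,s=np.cos(.104),np.sin(.104);D=W-[.5102,.0223,0];a=D[...,0]*c+D[...,1]*s;b=-D[...,0]*s+D[...,1]*c
k=(abs(b)<.004)&(abs(a)<.03)&(W[...,2]>.15)
for r in range(230,350,6):
    if k[r].any(): print(r,'mag x %.1f y %.1f z %.1f'%(np.median(a[r][k[r]])*1e3,np.median(b[r][k[r]])*1e3,np.median(W[r,:,2][k[r]])*1e3))
E
python3 prof.py
```

```text
time: 40.2
ee_pos: [0.4989, 0.0212, 0.1926]
tcp_rot: [-79.1, 0.0, 95.9]
wrist_force: [0.2, -0.4, -0.1]
opening: 0.0085
[0.49859838 0.02120439 0.19344361] [-7.91574346e+01  3.09641722e-02  9.58730939e+01]
230 mag x -20.2 y -0.1 z 153.6
248 mag x -20.8 y -3.4 z 201.9
254 mag x -14.4 y -0.5 z 187.4
260 mag x -14.4 y -0.3 z 198.5
266 mag x -14.3 y -0.4 z 207.6
272 mag x -11.8 y -0.4 z 208.0
278 mag x -9.3 y -0.6 z 208.4
284 mag x -6.6 y -0.6 z 208.3
290 mag x -3.9 y -0.4 z 208.3
296 mag x -1.4 y -0.7 z 208.5
302 mag x 1.4 y -0.7 z 208.2
308 mag x 4.0 y -0.7 z 208.4
314 mag x 6.8 y -0.9 z 208.3
320 mag x 9.4 y -0.4 z 208.3
326 mag x 12.3 y -0.5 z 208.0
332 mag x 5.2 y -3.3 z 227.4
```

```bash
python3 -m jog '[[1,0.02,0.02,-0.5,0,0,0],[1,0.02,0.02,-0.9,0,0,0],[1,0.02,0.02,-1.1,0,0,0],[1,0.02,0.02,-1.3,0,0,0],[1,0.02,0.02,-1.3,0,0,0]]'
python3 -m jog '[[1,0,0,-0.06,0,0,0],[1,0,0,-0.12,0,0,0],[1,0,0,-0.12,0,0,0]]'
python3 prof.py | sed -n '1,8p'
```

```text
time: 40.75
ee_pos: [0.4987, 0.0216, 0.1607]
tcp_rot: [-79.1, 0.0, 95.9]
wrist_force: [-0.1, 0.1, 0.0]
opening: 0.0089
time: 41.05
ee_pos: [0.4992, 0.0217, 0.1583]
tcp_rot: [-79.1, 0.0, 95.9]
wrist_force: [-0.7, 0.1, -0.4]
opening: 0.0087
[0.49916359 0.02167486 0.15836202] [-7.90969562e+01  3.64838299e-02  9.58695904e+01]
242 mag x -20.2 y -0.0 z 153.9
248 mag x -20.5 y -3.2 z 167.8
254 mag x -14.1 y -0.3 z 153.2
260 mag x -14.1 y -0.3 z 164.3
266 mag x -14.1 y -0.4 z 173.7
272 mag x -11.5 y -0.4 z 173.7
278 mag x -8.9 y -0.6 z 173.8
```

No contact; the underside is about 4 mm inside the mouth. Release.

```bash
python3 -m jog '[[1,0,0,-0.04,0,0,0],[0.7,0,0,-0.04,0,0,0],[0.7,0,0,-0.04,0,0,0],[0.7,0,0,-0.04,0,0,0],[0.7,0,0,-0.04,0,0,0]]'
python3 -m jog '[[0.7,0,0,1,0,0,0],[0.7,0,0,3,0,0,0],[0.7,0,0,5,0.23,-2.17,0],[0.7,0,0,6,0.23,-2.17,0],[0.7,0,0,6,0.23,-2.17,0]]'
python3 - <<'E'
from chk import *
img,W=cloud('wrist'); save('w13',img);depth(W)
m=(W[...,1]<.1)&(W[...,2]>.175)&(abs(W[...,0]-.6)<.06)&(abs(W[...,1]-.03)<.03)
for r in bot.regions_of('wrist','latch_pin'): 
    p=W[r['pixels']];print(r['conf'],r['point'],np.nanmedian(p,0))
img,W=cloud('top')
for l in ('key_1','latch_pin','cap','screw_tin','offcut_2','angle_bracket'):
  for r in bot.regions_of('top',l):
    p=W[r['pixels']];print(l,round(r['conf'],2),np.round(r['point']),np.round(np.nanmedian(p,0),3),np.median(img[r['pixels']],0))
E
```

```text
time: 41.6
ee_pos: [0.4991, 0.0217, 0.1574]
tcp_rot: [-79.1, 0.0, 95.9]
wrist_force: [-0.0, 0.4, -0.4]
opening: 0.0257
time: 42.1
ee_pos: [0.4991, 0.0216, 0.313]
tcp_rot: [-90.6, 0.0, 95.9]
wrist_force: [0.0, -0.0, 0.8]
opening: 0.0255
depth in mouth [0.107 0.108 0.109]
0.89 [317.8, 278.6] [0.60605434 0.032955   0.20298701]
key_1 0.4 [230. 318.] [ 0.529 -0.298  0.022] [177.5  52.   48.5]
latch_pin 0.54 [178. 180.] [0.618 0.032 0.23 ] [122. 127. 127.]
cap 0.91 [279. 254.] [ 0.406 -0.122  0.037] [134. 139. 138.]
cap 0.65 [237. 196.] [0.509 0.014 0.109] [79. 85. 86.]
screw_tin 0.58 [156. 299.] [ 0.739 -0.259  0.024] [124. 124. 120.]
screw_tin 0.39 [197. 368.] [ 0.623 -0.45   0.004] [188. 187. 185.]
screw_tin 0.28 [237. 195.] [0.509 0.015 0.108] [79.5 85.  86. ]
offcut_2 0.65 [311. 299.] [ 0.323 -0.239  0.024] [191. 167. 134.]
angle_bracket 0.56 [198. 367.] [ 0.624 -0.449  0.004] [183.5 184.  181. ]
```

View pics/w13.png

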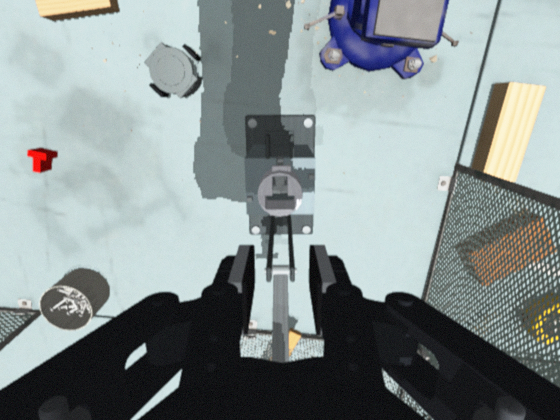

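```bash
python3 - <<'E'
from h import *
for n in('top','scene','wrist'):
    img,W=cloud(n)
    c,s=np.cos(.104),np.sin(.104);D=W-[.5102,.0223,0];a=D[...,0]*c+D[...,1]*s;b=-D[...,0]*s+D[...,1]*c;z=W[...,2]
    k=(a>.05)&(a<.2)&(z>.172)&(z<.31)&(abs(b)<.025)
    pin=k&(abs(b)>.009);bar=k&(abs(b)<.007)
    print(n,'pin',pin.sum(),np.round(np.c_[a[pin],b[pin],z[pin]][::max(1,pin.sum()//15)]*1e3).astype(int).tolist())
    print('bar',bar.sum(),np.round(np.c_[a[bar],z[bar]][::max(1,bar.sum()//12)]*1e3).astype(int).tolist())
E
```

```text
top pin 32 [[136, -11, 267], [136, -15, 267], [137, 12, 268], [134, -11, 268], [134, -15, 265], [134, 14, 272], [134, 10, 270], [131, -11, 269], [131, -15, 266], [134, 16, 264], [133, 11, 267], [130, -12, 266], [130, -16, 263], [130, 13, 268], [130, 16, 264], [74, -12, 173]]
bar 265 [[138, 265], [130, 269], [122, 273], [114, 277], [108, 280], [102, 283], [97, 283], [108, 224], [101, 216], [96, 206], [91, 195], [86, 181], [78, 173]]
scene pin 44 [[107, -9, 281], [115, -10, 275], [122, -9, 274], [128, -10, 271], [135, -12, 270], [128, -10, 268], [132, -16, 269], [136, -19, 269], [128, -9, 265], [132, -17, 267], [136, -20, 267], [132, -16, 264], [137, -19, 264], [125, -10, 258], [123, -12, 257], [116, -10, 242], [115, -10, 240], [99, -13, 215], [92, -9, 197], [89, -9, 189], [87, -11, 182], [80, 10, 172]]
bar 151 [[102, 286], [134, 271], [127, 261], [119, 252], [117, 245], [113, 235], [107, 224], [105, 219], [98, 210], [92, 199], [89, 193], [86, 180], [80, 175]]
wrist pin 0 []
bar 1182 [[79, 173], [83, 179], [85, 187], [89, 192], [92, 198], [95, 202], [97, 208], [100, 212], [102, 217], [104, 221], [107, 225], [109, 229], [111, 235]]
```

```bash
python3 -m jog '[[1,0,0,1,0,0,0],[1,0,0,2,0,0,0],[1,2,0.2,2,0,0,0],[1,4,0.4,2,0,0,0],[1,5,0.5,2,0,0,0]]' 20
python3 -m jog '[[1,1.9,0.2,0,0,0,0],[1,1.9,0.2,0,0,0,0],[1,1.9,0.2,0,0,0,0],[1,1.9,0.2,0,0,0,0]]'
```

```text
time: 43.2
ee_pos: [0.6268, 0.0345, 0.3554]
tcp_rot: [-89.9, -0.0, 95.9]
wrist_force: [0.3, -0.4, 0.2]
opening: -0.0002
time: 43.6
ee_pos: [0.6715, 0.0392, 0.3567]
tcp_rot: [-89.9, -0.0, 95.9]
wrist_force: [-0.4, 0.1, 0.0]
opening: -0.0001
```

```bash
python3 -m jog '[[1,0,0,-1,0,0,0],[1,0,0,-2,0,0,0],[1,0,0,-3.2,0,0,0],[1,0,0,-4.2,0,0,0],[1,0,0,-4.2,0,0,0]]'
python3 -m jog '[[1,-0.5,-0.05,0,0,0,0],[1,-1,-0.1,0,0,0,0],[1,-1.5,-0.16,0,0,0,0],[1,-2,-0.2,0,0,0,0],[1,-2,-0.2,0,0,0,0]]'
python3 -m jog '[[1,-0.5,-0.05,0,0,0,0],[1,-1,-0.1,0,0,0,0],[1,-1.5,-0.16,0,0,0,0],[1,-2,-0.2,0,0,0,0],[1,-2,-0.2,0,0,0,0]]'
python3 - <<'E'
from h import *
img,W=cloud('scene'); save('s14',cv2.resize(img[60:270,150:400],None,fx=2.5,fy=2.5))
E
```

```text
time: 44.1
ee_pos: [0.669, 0.0389, 0.25]
tcp_rot: [-89.8, -0.0, 95.9]
wrist_force: [-0.7, -0.0, -0.7]
opening: 0.0
time: 44.6
ee_pos: [0.6204, 0.034, 0.2559]
tcp_rot: [-90.2, 0.0, 95.9]
wrist_force: [-0.1, 0.4, 0.7]
opening: 0.0001
time: 45.1
ee_pos: [0.5711, 0.0291, 0.2544]
tcp_rot: [-90.1, 0.0, 95.9]
wrist_force: [-0.8, -0.9, 0.2]
opening: -0.0001
```

View pics/s14.png

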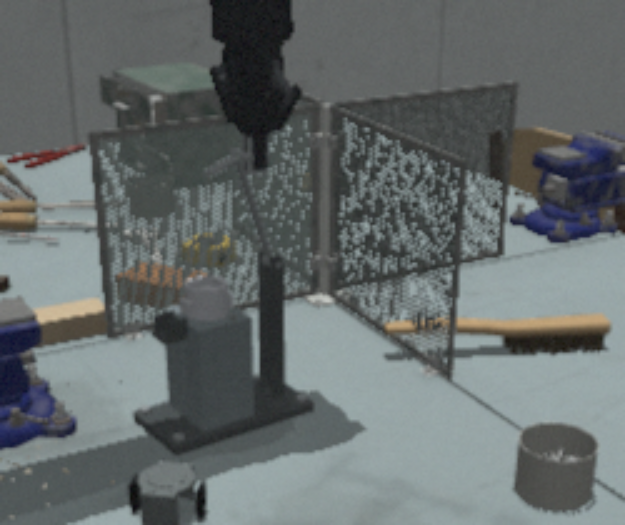

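```bash
python3 -m jog '[[1,-0.4,-0.04,0,0,0,0],[1,-0.8,-0.08,0,0,0,0],[1,-1.2,-0.12,0,0,0,0],[1,-1.2,-0.12,0,0,0,0]]'
python3 -m jog '[[1,0.6,0.06,0.4,0,0,0],[1,0.6,0.06,1.5,0,0,0],[1,0.6,0.06,3,0,0,0],[1,0.6,0.06,3,0,0,0]]'
python3 - <<'E'
from h import *
for n in('top','scene','wrist'):
    img,W=cloud(n)
    c,s=np.cos(.104),np.sin(.104);D=W-[.5102,.0223,0];a=D[...,0]*c+D[...,1]*s;b=-D[...,0]*s+D[...,1]*c;z=W[...,2]
    k=(a>-.06)&(a<.075)&(z>.172)&(z<.29)&(abs(b)<.02)
    print(n,k.sum(),np.round(np.c_[a[k],b[k],z[k]][::max(1,k.sum()//15)]*1e3).astype(int).tolist())
E
```

```text
time: 45.55
ee_pos: [0.5404, 0.0261, 0.2529]
tcp_rot: [-90.0, 0.0, 95.9]
wrist_force: [0.3, 0.3, -0.2]
opening: 0.0002
time: 45.95
ee_pos: [0.5572, 0.0277, 0.3321]
tcp_rot: [-90.4, 0.0, 95.9]
wrist_force: [0.8, -0.2, 0.2]
opening: -0.0
top 264 [[73, 11, 172], [62, -2, 186], [53, 3, 198], [44, -6, 213], [35, 1, 227], [27, -7, 237], [16, -9, 264], [13, -12, 267], [11, -13, 266], [10, 11, 265], [6, 6, 257], [2, -1, 253], [-4, -7, 254], [-9, -2, 251], [-13, -6, 245], [-19, 0, 246]]
scene 226 [[13, 14, 268], [15, -11, 268], [12, -6, 263], [17, -17, 262], [1, -7, 257], [16, 2, 250], [-8, 7, 248], [-10, -10, 250], [22, -7, 242], [-20, -9, 245], [32, -8, 230], [39, -5, 218], [48, 1, 205], [53, -4, 195], [66, -7, 185], [73, -14, 173]]
wrist 2431 [[-20, -6, 241], [-16, 6, 245], [-11, 2, 248], [-6, -2, 251], [-2, 5, 254], [3, -4, 257], [7, 1, 260], [10, 15, 263], [11, 16, 265], [13, 16, 265], [15, 16, 265], [17, 16, 264], [29, -4, 234], [40, -5, 219], [53, 6, 200], [72, 4, 172]]
```

```bash
python3 -m jog '[[1,-1.35,-0.14,0,0,0,0],[1,-1.35,-0.14,-1,0,0,0],[1,-1.35,-0.14,-2.2,0,0,0],[1,-1.35,-0.14,-2.4,0,0,0],[1,-1.35,-0.14,-2.4,0,0,0]]'
python3 -m jog '[[1,-0.45,-0.05,-0.72,0,0,0],[1,-0.8,-0.08,-1.04,0,0,0],[1,-1.15,-0.12,-1.45,0,0,0],[1,-1.47,-0.15,-1.88,0,0,0],[1,-1.47,-0.15,-1.88,0,0,0]]'
python3 - <<'E'
from h import *
for n in('scene',):
    img,W=cloud(n)
    c,s=np.cos(.104),np.sin(.104);D=W-[.5102,.0223,0];a=D[...,0]*c+D[...,1]*s;b=-D[...,0]*s+D[...,1]*c;z=W[...,2]
    k=(a>-.07)&(a<.075)&(z>.163)&(z<.29)&(abs(b)<.02)
    print(n,k.sum(),np.round(np.c_[a[k],b[k],z[k]][::max(1,k.sum()//25)]*1e3).astype(int).tolist())
E
```

```text
time: 46.6
ee_pos: [0.5215, 0.0241, 0.2659]
tcp_rot: [-89.8, -0.0, 95.9]
wrist_force: [-0.1, 0.8, 0.5]
opening: 0.0
time: 47.1
ee_pos: [0.4849, 0.0204, 0.2189]
tcp_rot: [-89.9, -0.0, 95.9]
wrist_force: [1.4, 0.9, -0.2]
opening: 0.0003
scene 478 [[-40, 17, 289], [-28, -14, 287], [-18, 6, 276], [-35, 13, 270], [-33, -2, 269], [-35, -15, 265], [-31, -10, 259], [-34, -2, 252], [-17, -10, 249], [-28, -13, 247], [-32, -5, 241], [-34, 6, 233], [-23, -13, 234], [-30, -11, 230], [-34, -8, 225], [-27, -15, 220], [-30, -10, 212], [0, 2, 201], [-35, -3, 204], [-1, -9, 196], [22, -8, 189], [48, -3, 180], [72, 7, 169], [-42, -4, 190], [72, -7, 165], [-42, -8, 182]]
```

```bash
python3 -m jog '[[1,-0.2,-0.02,-0.33,0,0,0],[1,-0.4,-0.04,-0.66,0,0,0],[1,-0.5,-0.05,-1.05,0,0,0],[1,-0.6,-0.06,-1.44,0,0,0],[1,-0.6,-0.06,-1.44,0,0,0]]'
python3 -m jog '[[1,-0.04,0,-0.2,0,0,0],[1,-0.08,-0.01,-0.4,0,0,0],[1,-0.08,-0.01,-0.5,0,0,0],[1,-0.08,-0.01,-0.5,0,0,0]]'
```

```text
time: 47.65
ee_pos: [0.4702, 0.0189, 0.1826]
tcp_rot: [-89.9, -0.0, 95.9]
wrist_force: [0.1, -0.1, 0.6]
opening: -0.0001
time: 48.05
ee_pos: [0.469, 0.0187, 0.1715]
tcp_rot: [-90.0, 0.0, 95.9]
wrist_force: [-0.1, -0.7, -0.8]
opening: -0.0003
```

```bash
python3 -m jog '[[1,0,0,-0.1,0,0,0],[1,0,0,-0.2,0,0,0],[1,0,0,-0.2,0,0,0]]'
python3 -m jog '[[1,0,0,-0.08,0,0,0],[1,0,0,-0.16,0,0,0],[1,0,0,-0.16,0,0,0]]'
```

```text
time: 48.35
ee_pos: [0.4694, 0.0187, 0.1696]
tcp_rot: [-90.2, 0.0, 95.9]
wrist_force: [-7.5, -0.0, 19.6]
opening: 0.0001
time: 48.65
ee_pos: [0.4695, 0.0187, 0.1686]
tcp_rot: [-90.4, 0.0, 95.9]
wrist_force: [-15.6, -1.1, 41.7]
opening: -0.0001
```

```bash
python3 -m jog '[[1,0,0,1,0,0,0],[1,0,0,3,0,0,0],[1,0,0,5,0,0,0],[1,0,0,6,0,0,0],[1,0,0,6,0,0,0]]'
python3 - <<'E'
from h import *
for n in('wrist','top'):
    img,W=cloud(n); save('e'+n,img)
    c,s=np.cos(.104),np.sin(.104);D=W-[.5102,.0223,0];a=D[...,0]*c+D[...,1]*s;b=-D[...,0]*s+D[...,1]*c;z=W[...,2]
    k=(a>-.035)&(a<.065)&(z>.158)&(z<.2)&(abs(b)<.006)
    print(n,k.sum(),np.polyfit(a[k],z[k],1) if k.any() else '')
    m=(np.hypot(W[...,0]-.403,W[...,1]+.124)<.035)&(z>.03)&(z<.06);print('cap',m.sum(),np.nanmean(W[m],0))
    for l in ('key_1','cap','screw_tin','offcut_2','angle_bracket'):
        for r in bot.regions_of(n,l)[:2]: print(l,round(r['conf'],2),np.round(np.nanmedian(W[r['pixels']],0),3),np.median(img[r['pixels']],0))
print(bot.get_obs()['wrist_force'])
E
```

```text
time: 49.15
ee_pos: [0.4701, 0.0187, 0.3168]
tcp_rot: [-90.4, 0.0, 95.9]
wrist_force: [-0.4, -0.3, -0.7]
opening: -0.0002
wrist 666 [-0.00522352  0.16343412]
cap 1749 [ 0.4043702  -0.11797146  0.03709843]
key_1 0.94 [ 0.528 -0.293  0.022] [155.  16.  13.]
cap 0.75 [ 0.405 -0.116  0.037] [164. 174. 174.]
offcut_2 0.57 [ 0.33  -0.235  0.024] [248. 228. 177.]
top 131 [0.00116086 0.16338494]
cap 376 [ 0.40514884 -0.11964899  0.0370063 ]
key_1 0.49 [ 0.528 -0.297  0.023] [181.5  48.   44. ]
key_1 0.45 [0.498 0.009 0.023] [79. 84. 85.]
screw_tin 0.76 [ 0.74  -0.26   0.025] [124. 123. 119.]
offcut_2 0.9 [ 0.322 -0.239  0.024] [191. 167. 134.]
offcut_2 0.42 [0.542 0.024 0.164] [118.  123.5 124.5]
angle_bracket 0.59 [ 0.624 -0.449  0.004] [183.5 184.5 181.5]
angle_bracket 0.26 [0.5   0.009 0.027] [79. 84. 85.]
[-0.23485394 -0.8260039   0.13820559]
```

View pics/ewrist.png

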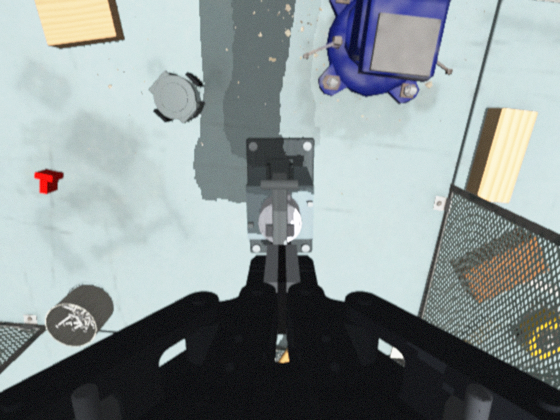

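```bash
python3 -c "
from h import *
print(bot.job_done())"
```

```text
the job is handed in; nothing more can be done
None
```

The job is handed in at about 49 s of the 210 s allowed. `job_done()` gives no verdict, so the results below are from my own last checks.

**Cap:** I squeezed both tabs, turned the cap about 65° anticlockwise, eased back to 56° and lifted it off. It stands upright at about (0.404, -0.12), its top at 37 mm as it should be. That is roughly 175 mm from the neck. Towards the end of the turn the wrist showed about 18 N sideways, probably from touching the hinge bracket, and it eased when I backed off.

**Keys:** All four grey keys I found on the bench are in the shaft. The top of the stack rose 36, 60, 84 and 108 mm, one key each time. I saw no fifth key in any picture. One key had been knocked a few centimetres aside and I found it again before picking it up. The last key first caught on the rim with about 13 N and tilted in the grip. I levelled it by tilting the tool about 11°, and it then went in without touching.

**Latch:** It is pushed home against a firm stop; the wrist read about 42 N at the last press. The bar's slope measured about 0.005 rad or less, against a limit of 0.08.

**Other things:** The tin, offcut and bracket measured at their starting places, and I did not touch the red look-alike. In the last picture the arm hung clear, touching nothing.

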